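Pack and seal a food-bank dry-goods tub

TASK

Pack the clear tub for pick-up: of the two identical closed salt tins one is full and one nearly empty, so lift each in turn to feel which is heavier, stand the full one and every small brown food carton upright on the tub's floor, and stand the nearly empty tin upright in the black refill basket. When the tub is loaded, lay its lid squarely on it and only then press the lid's rim down section by section, all six round the edge, until each is flush and the seal is fully home. Leave the food can, the jar and the tape roll where they are.

Things in the scene. Friction and masses are not known exactly. Their poses are not given: they have to be found in the camera images.
- tin_1_mid (a point): centre, half-way up, of a closed square salt tin, 60 x 60 mm in plan and 84 mm tall (straight sides to 78 mm, then a round cap 44 mm across), bare metal with a plain paper band; z up, x and y square to its sides. The two tins look alike: one is full (about 400 g), the other nearly empty (about 170 g), and which is which changes from start to start
- tin_1: the same tin as tin_1_mid; origin at the centre of its underside
- tin_2_mid (a point): centre, half-way up, of a closed square salt tin, 60 x 60 mm in plan and 84 mm tall (straight sides to 78 mm, then a round cap 44 mm across), bare metal with a plain paper band; z up, x and y square to its sides. The two tins look alike: one is full (about 400 g), the other nearly empty (about 170 g), and which is which changes from start to start
- tin_2: the same tin as tin_2_mid; origin at the centre of its underside
- carton_1_mid (a point): centre, half-way up, of a small closed brown food carton, 84 mm long (its x), 44 mm wide (its y), 70 mm tall, about 150 g, with a paper band; z up. One to three such cartons stand on the counter
- carton_2_mid (a point): centre, half-way up, of a small closed brown food carton, 84 mm long (its x), 44 mm wide (its y), 70 mm tall, about 150 g, with a paper band; z up. One to three such cartons stand on the counter
- carton_3_mid (a point): centre, half-way up, of a small closed brown food carton, 84 mm long (its x), 44 mm wide (its y), 70 mm tall, about 150 g, with a paper band; z up. One to three such cartons stand on the counter
- tub: clear rectangular tub that stands fixed on the counter, 196 (its x) x 206 (its y) x 100 mm tall, with a flange 210 x 220 mm outside round its mouth; origin at the centre of its underside
- tub_floor (a point): centre of the tub's inner floor, 3 mm above the counter; x and y along its sides; the inside measures 190 (x) x 200 (y) mm, walls 3 mm, 97 mm deep
- tub_mouth (a point): centre of the tub's mouth, level with the top of its flange, 100 mm above the counter; same axes as the tub's floor
- lid_grip (a point): centre of the bar grip on the tub's loose white lid: the bar is 16 mm thick (lid's x), 90 mm long (lid's y) and 32 mm high, its top 11 mm above this point and the lid's panel 21 mm below it. The lid weighs about 0.4 kg and is 210 (x) x 220 (y) mm, plus a 2.5 mm skirt; lid and tub are oblong, so it fits in this yaw or turned by half a turn
- lid_under (a point): centre of the underside of the lid's black gasket, the face that rests on the tub's flange, 31 mm below lid_grip; a plug 182 x 192 mm (176 x 186 at its foot) reaches 7 mm below this face into the tub's mouth, 4 mm of play each side; seated, this point coincides with tub_mouth
- rim_nl (a joint): travel of the lid's rim section at the near left corner (as the lid lies at the start, seen from the robot); press it at -96 mm (lid's x), +101 mm (lid's y) from lid_grip. 0 = loose, its top 6 mm proud of the panel and 15 mm below lid_grip; 0.006 = fully down, flush. The sections are 15 mm wide. It takes about 7 N and stays where it is left
- rim_nm (a joint): travel of the lid's rim section at the middle of the near side (as the lid lies at the start, seen from the robot); press it at -96 mm (lid's x), +0 mm (lid's y) from lid_grip. 0 = loose, its top 6 mm proud of the panel and 15 mm below lid_grip; 0.006 = fully down, flush. The sections are 15 mm wide. It takes about 7 N and stays where it is left
- rim_nr (a joint): travel of the lid's rim section at the near right corner (as the lid lies at the start, seen from the robot); press it at -96 mm (lid's x), -101 mm (lid's y) from lid_grip. 0 = loose, its top 6 mm proud of the panel and 15 mm below lid_grip; 0.006 = fully down, flush. The sections are 15 mm wide. It takes about 7 N and stays where it is left
- rim_fr (a joint): travel of the lid's rim section at the far right corner (as the lid lies at the start, seen from the robot); press it at +96 mm (lid's x), -101 mm (lid's y) from lid_grip. 0 = loose, its top 6 mm proud of the panel and 15 mm below lid_grip; 0.006 = fully down, flush. The sections are 15 mm wide. It takes about 7 N and stays where it is left
- rim_fm (a joint): travel of the lid's rim section at the middle of the far side (as the lid lies at the start, seen from the robot); press it at +96 mm (lid's x), +0 mm (lid's y) from lid_grip. 0 = loose, its top 6 mm proud of the panel and 15 mm below lid_grip; 0.006 = fully down, flush. The sections are 15 mm wide. It takes about 7 N and stays where it is left
- rim_fl (a joint): travel of the lid's rim section at the far left corner (as the lid lies at the start, seen from the robot); press it at +96 mm (lid's x), +101 mm (lid's y) from lid_grip. 0 = loose, its top 6 mm proud of the panel and 15 mm below lid_grip; 0.006 = fully down, flush. The sections are 15 mm wide. It takes about 7 N and stays where it is left
- basket: black vented refill basket fixed on the counter, 150 (its x) x 140 (its y) x 55 mm tall, walls and floor 6 mm; origin at the centre of its underside
- basket_floor (a point): centre of the basket's inner floor, 6 mm above the counter; the inside measures 138 (x) x 128 (y) mm
- can: bystander: squat food can, 65 mm across, 50 mm tall; origin at the centre of its underside
- jar: bystander: glass jar, 68 mm across, 85 mm tall; origin at the centre of its underside
- tape_roll: bystander: roll of packing tape lying flat, 100 mm across, 48 mm tall; origin at the centre of its underside
Things that resemble listed ones, but are neither listed nor needed, are in the scene too. Several things have the shape of the basket; the one meant has the colours described above.

How it is judged (in metres and radians):
On the way, in this order (a step that is already met when the one before it is completed fails the run):
1. the full tin and all cartons stand upright on the tub's floor, let go (((x of tin_1_mid in the frame of tub_floor between -0.095 and 0.095 m and y of tin_1_mid in the frame of tub_floor between -0.1 and 0.1 m and z of tin_1_mid in the frame of tub_floor between 0.034 and 0.05 m and angle between tin_1_mid's own z axis and vertical below 0.2 rad and contact force between tin_1 and tub above 2.6 N) or (x of tin_2_mid in the frame of tub_floor between -0.095 and 0.095 m and y of tin_2_mid in the frame of tub_floor between -0.1 and 0.1 m and z of tin_2_mid in the frame of tub_floor between 0.034 and 0.05 m and angle between tin_2_mid's own z axis and vertical below 0.2 rad and contact force between tin_2 and tub above 2.6 N)) and x of carton_1_mid in the frame of tub_floor between -0.095 and 0.095 m and y of carton_1_mid in the frame of tub_floor between -0.1 and 0.1 m and z of carton_1_mid in the frame of tub_floor between 0.027 and 0.043 m and angle between each of carton_1_mid, carton_2_mid, carton_3_mid's own z axis and vertical below 0.2 rad and x of carton_2_mid in the frame of tub_floor between -0.095 and 0.095 m and y of carton_2_mid in the frame of tub_floor between -0.1 and 0.1 m and z of carton_2_mid in the frame of tub_floor between 0.027 and 0.043 m and x of carton_3_mid in the frame of tub_floor between -0.095 and 0.095 m and y of carton_3_mid in the frame of tub_floor between -0.1 and 0.1 m and z of carton_3_mid in the frame of tub_floor between 0.027 and 0.043 m and contact force between the fingers and tin_1 below 0.3 N and contact force between the fingers and tin_2 below 0.3 N), for 0.2 s.
2. the lid lies square and level on the tub, its rim not yet pressed all round (horizontal distance between lid_under and tub_mouth below 0.006 m and z of lid_under in the frame of tub_mouth between -0.0025 and 0.0025 m and angle between lid_under's own z axis and vertical below 0.03 rad and angle between the x axis of lid_under and the x axis of tub_mouth, either way round below 0.06 rad), for 0.2 s.
3. all six rim sections are pressed down (all of step 2 and value of joint each of rim_nl, rim_nm, rim_nr, rim_fr, rim_fm, rim_fl above 0.0045 m), for 0.2 s.
At the end, for the whole second after the job is handed in: Full tin and all cartons stand upright (0.2 rad) on the tub's floor, the other tin upright on the basket's floor; the lid is on the tub (centred within 6 mm, square within 0.06 rad, gasket within 2.5 mm of the flange, level within 0.03 rad), all six rim sections down over 4.5 mm; tins at rest (all of step 3 and ((x of tin_1_mid in the frame of tub_floor between -0.095 and 0.095 m and y of tin_1_mid in the frame of tub_floor between -0.1 and 0.1 m and z of tin_1_mid in the frame of tub_floor between 0.034 and 0.05 m and angle between each of tin_1_mid, tin_2_mid's own z axis and vertical below 0.2 rad and contact force between tin_1 and tub above 2.6 N and x of tin_2_mid in the frame of basket_floor between -0.07 and 0.07 m and y of tin_2_mid in the frame of basket_floor between -0.065 and 0.065 m and z of tin_2_mid in the frame of basket_floor between 0.034 and 0.05 m) or (x of tin_2_mid in the frame of tub_floor between -0.095 and 0.095 m and y of tin_2_mid in the frame of tub_floor between -0.1 and 0.1 m and z of tin_2_mid in the frame of tub_floor between 0.034 and 0.05 m and angle between each of tin_2_mid, tin_1_mid's own z axis and vertical below 0.2 rad and contact force between tin_2 and tub above 2.6 N and x of tin_1_mid in the frame of basket_floor between -0.07 and 0.07 m and y of tin_1_mid in the frame of basket_floor between -0.065 and 0.065 m and z of tin_1_mid in the frame of basket_floor between 0.034 and 0.05 m)) and x of carton_1_mid in the frame of tub_floor between -0.095 and 0.095 m and y of carton_1_mid in the frame of tub_floor between -0.1 and 0.1 m and z of carton_1_mid in the frame of tub_floor between 0.027 and 0.043 m and angle between each of carton_1_mid, carton_2_mid, carton_3_mid's own z axis and vertical below 0.2 rad and x of carton_2_mid in the frame of tub_floor between -0.095 and 0.095 m and y of carton_2_mid in the frame of tub_floor between -0.1 and 0.1 m and z of carton_2_mid in the frame of tub_floor between 0.027 and 0.043 m and x of carton_3_mid in the frame of tub_floor between -0.095 and 0.095 m and y of carton_3_mid in the frame of tub_floor between -0.1 and 0.1 m and z of carton_3_mid in the frame of tub_floor between 0.027 and 0.043 m and linear speed of each of tin_1, tin_2 below 0.02 m/s); the robot touches nothing.
It fails at once if the can is pushed more than 6 cm or knocked over (distance of can from where it was at the start of the episode above 0.06 m or angle between can's own z axis and vertical above 0.6 rad).
It fails at once if the jar is pushed more than 6 cm or knocked over (distance of jar from where it was at the start of the episode above 0.06 m or angle between jar's own z axis and vertical above 0.6 rad).
It fails at once if the tape roll is pushed more than 6 cm or knocked over (distance of tape_roll from where it was at the start of the episode above 0.06 m or angle between tape_roll's own z axis and vertical above 0.6 rad).
Of carton_1, carton_2, carton_3 only 1 to 3 are there at a start; the rules pass over those that are not, and their reading is None.
At some moment in a run one of tin_1, tin_2, carton_1, carton_2, carton_3 may be knocked a few centimetres aside while the robot is not near it.
It also fails if it takes over 210 s, if anything falls off the work surface, if the arm or the gripper's body presses on something with over 40 N, if the wrist force passes 120 N, or if a joint passes its speed limit or range.

ROBOT

A 6-joint arm with a two-finger parallel gripper is mounted at the origin on the work surface. World frame = base frame: x ahead of the robot, y to its left, z up, the work surface at z = 0. Lengths are in mm, angles in rad, forces in N, time in s.
With the tool pointing down it reaches from about 300 to 775 mm from the base axis. Payload 14.6 kg.
Tool frame: the origin (TCP) lies at the very end of the fingers, on their centre line; the grasp point (between the pads) lies 19 mm behind it; y points along the fingers, z is the direction in which the jaws open and shut, and the axes are right-handed (so a half turn about y gives the same grasp; the last joint's range is limited). The gripper opens to 94 mm and grips with 3 to 60 N. Pads are 16 mm wide; open, the fingers measure 119 mm over their backs; the gripper's body (75 mm by 177 mm) begins 78 mm behind the grasp point.
Start: joints at [-1.417, 0.3, 1.521, -0, 1.321, -0.067], TCP at [120.449, -536.639, 205.446] pointing down, gripper open.
Joint ranges: [-3.03, 3.03], [-0.79, 2.21], [0.23, 2.52], [-1.04, 4.18], [0, 3.07], [-2.55, 2.55]. Speed limits (rad/s): [2.22, 2.22, 2.57, 3.14, 3.14, 3.14].

INTERFACE

Orientations are given as [roll, pitch, yaw] about the fixed x, y, z axes, in that order (R = Rz(yaw) Ry(pitch) Rx(roll)).
In Python, from cell import monitor, optics, manip gives the robot as it stands.
- The arm moves only by the shell command python3 -m creep 'ROWS' [FORCE]. ROWS is JSON, a list of rows, each an object of numbers: "tx", "ty", "tz": the shift along the tool's x, y, z scaled (see below); "turn": the turn about the tool's y scaled (see below); "fingers": the finger opening in mm, from 0 to 94. In form: [{"tx": .., "ty": .., "tz": .., "turn": .., "fingers": ..}, ...]. A call has 1 to 20 rows; each row is the pose to reach, as a shift and turn from the pose measured when the call began, along the tool's axes at that moment, turning the shorter way round; what a row does not reach only later rows make up. The controller multiplies each number of a shift by 200 mm and each number of a turn by pi rad. A row lasts 1/10 s, in which the tool goes at most 50 mm and 8.59 degrees, less where a joint would pass 70% of its speed; a pose out of reach is approached as far as the arm can. A call with a number of a shift or a turn outside -1 to 1 is refused whole. A call with a gripper value outside its range is refused whole. The fingers move at their own pace and stop on an object; FORCE is the grip in N (left out, the last holds). Time passes only in rows, so rows that repeat a pose let the fingers close. It gives the time, the measured TCP pose, the force and the opening at its end, in the units of the state.
- monitor.read_state(): the state, without advancing time (a new reading comes with each control period).
- optics.camera(name): name is "side" or "top" or "wrist"; returns a dict with "frame" (400x640x3 uint8, red, green, blue), "range_z" (400x640 float32, mm along the optical axis (not along the pixel's ray), 0 where there is no reading), "fx", "fy", "cx", "cy" (pixels), "distortion" ([k1, k2, p1, p2, k3] as OpenCV has them; the pictures are not rectified), "R" (3x3) and "t" (3): a world point X has camera coordinates R X + t; the wrist camera has in their place "mount" (4x4, takes a point from camera to tool coordinates, whose origin is the TCP and whose axes are the tool frame's). Camera axes: x right, y down, z forward; pixel columns grow to the right and rows downward; lengths in mm; the calibration is good to about 2 mm. A picture is of the moment at which its call begins: read the wrist's pose just before it.
- manip.sign_off(): hands the job in, once; it reports no verdict.
The state is a dict: "clock": time; "joints": joint angles; "qd": joint speeds; "effort": joint torques, N m; "eef_pos": TCP position; "eef_rot": TCP orientation; "wrist_force": force on the tool from outside, world axes, zero at the start; "moment": the same for the moment, N m; "finger_gap": finger opening in mm.
Only numpy, scipy, OpenCV 4.12 (cv2) and the standard library are available. Lean on these libraries where they do the work, as an engineer would, in place of code of your own. Each camera call takes 0.05 s, during which the arm holds its last target.

## Working session

There is one attempt and no reset: what is moved stays moved. The work goes in short steps, Python scripts to look and compute and a shell command to move; the robot and the scene stay as the last step left them, time stands still between calls to the robot, and variables do not carry over. Pictures are saved under pics/ and viewed, and the job is handed in when it is done.

```bash
ls; mkdir -p pics
python3 - <<'E'
from cell import monitor, optics, manip
import cv2,numpy as np
s=monitor.read_state(); print(s)
for n in ["side","top","wrist"]:
    c=optics.camera(n)
    cv2.imwrite(f"pics/{n}0.png",cv2.cvtColor(c["frame"],cv2.COLOR_RGB2BGR))
    print(n,{k:v for k,v in c.items() if k not in("frame","range_z")})
E
```

```text
pics
{'clock': 0.0, 'joints': array([-1.41659089e+00,  3.00446070e-01,  1.52153506e+00, -2.98496835e-05,
        1.32069323e+00, -6.65985767e-02]), 'qd': array([-1.01704837e-03,  1.40101136e-05, -1.14222606e-03, -5.95720375e-04,
        4.23290326e-04,  2.77270167e-04]), 'effort': array([ 3.54039121e-04, -5.31808484e+01, -3.52740133e+01,  7.08370563e-02,
        2.43698474e-02, -1.18856642e-04]), 'eef_pos': array([ 120.41078148, -536.40934788,  204.91952668]), 'eef_rot': array([-1.57187756e+00,  4.31380212e-05, -2.92078126e+00]), 'wrist_force': array([-0.05297545,  0.09545305,  0.69517635]), 'moment': array([-0.03830871, -0.02894696, -0.00760158]), 'finger_gap': 93.92333461372417}
side {'fx': 505.73391307985423, 'fy': 505.73391307985423, 'cx': 324.0624016147959, 'cy': 205.3492472271748, 'distortion': array([-0.06660853,  0.        ,  0.        ,  0.        ,  0.        ]), 'R': array([[-0.90859717, -0.41756306,  0.0096054 ],
       [-0.31313922,  0.66579696, -0.67724311],
       [ 0.27639646, -0.61834901, -0.73569661]]), 't': array([ 425.7327698 ,  193.74979453, 1442.89556094])}
top 
[... 238 characters left out ...]
,
       [-0.99445371,  0.00139462, -0.10516595],
       [ 0.10516085, -0.00333373, -0.99444964]]), 't': array([  -3.67296875,  453.24059881, 1195.05854413])}
wrist {'fx': 335.3510194488634, 'fy': 335.3510194488634, 'cx': 323.9652471144278, 'cy': 202.33131734229883, 'distortion': array([0.00430127, 0.        , 0.        , 0.        , 0.        ]), 'mount': array([[ 4.19625073e-04,  9.66027374e-01,  2.58439424e-01,
        -7.45177618e+01],
       [ 4.23195810e-04, -2.58439595e-01,  9.66027327e-01,
        -1.79837770e+02],
       [ 9.99999822e-01, -2.95998806e-04, -5.17266471e-04,
        -5.34395373e-01],
       [ 0.00000000e+00,  0.00000000e+00,  0.00000000e+00,
         1.00000000e+00]])}
```

View pics/top0.png

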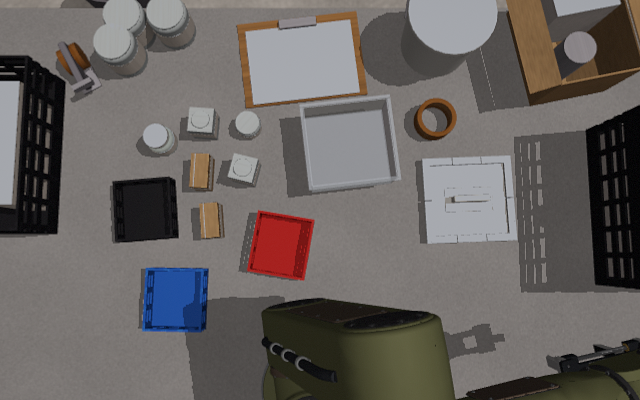

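View pics/side0.png

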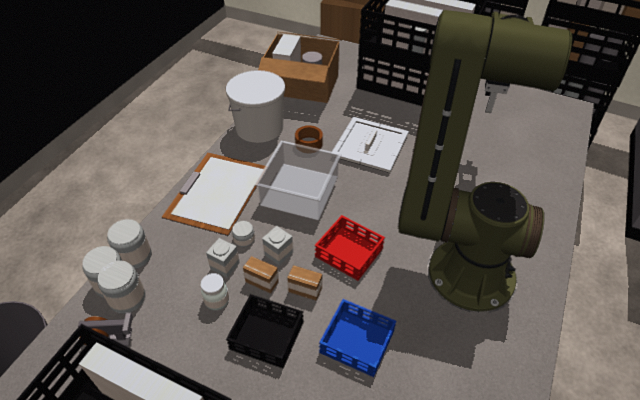

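View pics/wrist0.png

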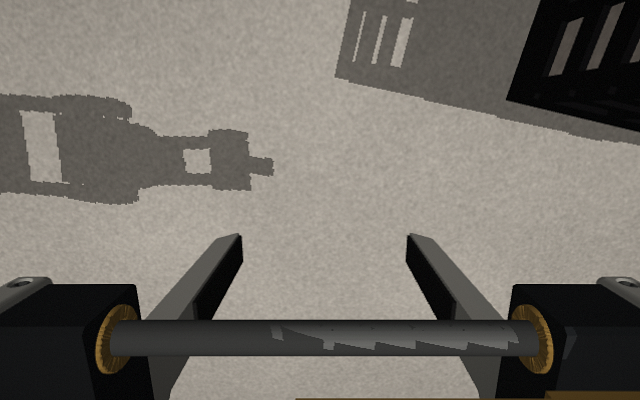

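The top view shows square tins at (201,123) and (242,169), brown cartons at (201,171) and (210,220), and the clear tub at (349,143). The lid with its grip is at (467,199) and the black basket at (145,209), with red and blue baskets as decoys. The jar is at (158,138), the can at (248,124) and the tape roll at (435,119). I'll measure these next.

```bash
cat > h.py <<'E'
import numpy as np, cv2
from scipy.spatial.transform import Rotation as Ro
from cell import monitor, optics
def pose():
    s=monitor.read_state(); return np.array(s['eef_pos']),Ro.from_euler('xyz',s['eef_rot']).as_matrix(),s
def cam(n):
    p,R,s=pose(); c=optics.camera(n)
    if 'mount' in c:
        M=c['mount']; Rc=(R@M[:3,:3]).T; t=-Rc@(p+R@M[:3,3]); c['R']=Rc; c['t']=t
    c['K']=np.array([[c['fx'],0,c['cx']],[0,c['fy'],c['cy']],[0,0,1]]); return c
def cloud(c):
    h,w=c['range_z'].shape
    v,u=np.mgrid[:h,:w]
    xy=cv2.undistortPoints(np.stack([u,v],-1).reshape(-1,1,2).astype(float),c['K'],c['distortion']).reshape(h,w,2)
    z=c['range_z'].astype(float)
    P=np.dstack([xy*z[...,None],z]); W=(P-c['t'])@c['R']
    W[z==0]=np.nan; return W
def plane(c,uv,z):
    uv=np.atleast_2d(uv).astype(float)
    xy=cv2.undistortPoints(uv.reshape(-1,1,2),c['K'],c['distortion']).reshape(-1,2)
    d=np.c_[xy,np.ones(len(xy))]@c['R']; o=-c['R'].T@c['t']
    return o+d*((z-o[2])/d[:,2])[:,None]
def px(c,X):
    rv,_=cv2.Rodrigues(c['R']); return cv2.projectPoints(np.atleast_2d(X).astype(float),rv,c['t'],c['K'],c['distortion'])[0].reshape(-1,2)
def save(c,name,crop=None,k=1):
    im=cv2.cvtColor(c['frame'],cv2.COLOR_RGB2BGR)
    if crop: x0,y0,x1,y1=crop; im=im[y0:y1,x0:x1]
    if k!=1: im=cv2.resize(im,None,fx=k,fy=k,interpolation=cv2.INTER_CUBIC)
    cv2.imwrite('pics/'+name,im)
def rect(W,m,z0,z1):
    "top faces: pts with z in window, min area rect in world xy"
    q=m&(W[...,2]>z0)&(W[...,2]<z1)
    p=W[q][:,:2].astype(np.float32)
    (cx,cy),(a,b),ang=cv2.minAreaRect(p)
    return len(p),round(cx,1),round(cy,1),round(a,1),round(b,1),round(ang,1),np.round(np.median(W[q][:,2]),1)
E
python3 - <<'E'
from h import *
c=cam('top'); W=cloud(c); np.seterr(all='ignore')
m=((W[...,2]>15)&(W[...,2]<130)).astype(np.uint8)
n,l,st,_=cv2.connectedComponentsWithStats(m,connectivity=4)
for i in range(1,n):
    if st[i,4]<100: continue
    q=l==i; z=W[q][:,2]; t=np.percentile(z,95)
    print(st[i], 'z95',round(t,1), rect(W,q,t-6,t+4))
g=W[350:395,60:130]; print('counter',np.nanmedian(g[...,2]))
save(c,'top_crop.png',(100,80,330,340),2.3)
save(c,'top_crop2.png',(280,80,530,260),3)
E
```

```text
[  94    0  102   77 5204] z95 118.1 (2557, 870.7, 420.3, 213.6, 147.1, 89.9, np.float64(115.4))
[ 548    8   86   67 2388] z95 125.6 (272, 868.7, -690.9, 220.9, 113.0, 61.0, np.float64(124.4))
[ 401   19   69   57 1135] z95 125.0 (109, 815.2, -284.7, 158.2, 44.3, 60.6, np.float64(124.5))
[  56   41   39   53 1068] z95 82.4 (403, 798.0, 592.5, 129.4, 50.6, 25.5, np.float64(79.9))
[553  44  26  35 267] z95 127.9 (70, 789.3, -597.9, 68.9, 23.4, 36.4, np.float64(125.1))
[   0   62   64  172 4187] z95 124.8 (413, 581.7, 648.7, 5.8, 400.1, 90.0, np.float64(123.6))
[  0  64  25  17 369] z95 125.3 (44, 776.4, 711.6, 2.3, 58.3, 1.5, np.float64(123.7))
[ 530   74  103   31 1009] z95 124.6 (94, 732.7, -663.3, 7.0, 199.8, 10.3, np.float64(124.1))
[ 299   95  102   97 2797] z95 103.1 (1369, 595.0, -88.5, 211.0, 220.1, 6.5, np.float64(100.4))
[415  98  42  42 813] z95 51.8 (447, 670.2, -311.7, 98.4, 97.5, 57.3, np.float64(48.8))
[187 107  32  32 856] z95 86.3 (286, 655.0, 274.6, 57.4, 59.4, 86.5, np.float64(83.7))
[235 111  27  28 578] z95 53.5 (367, 655.8, 164.3, 58.3, 57.9, 10.2, np.float64(50.4))
[ 588  116   40  173 4715] z95 125.1 (449, 450.2, -710.3, 399.5, 6.7, 0.0, np.float64(124.2))
[143 124  35  32 796] z95 88.1 (413, 613.8, 380.8, 58.3, 56.3, 44.6, np.float64(85.1))
[189 153  25  38 821] z95 73.0 (551, 531.9, 276.7, 45.0, 84.5, 87.6, np.float64(70.1))
[228 154  33  33 769] z95 86.1 (295, 535.1, 169.0, 59.0, 58.2, 76.5, np.float64(83.5))
[ 422  156   95   88 6787] z95 27.7 (2046, 465.6, -393.4, 215.2, 226.2, 2.2, np.float64(23.8))
[ 113  177   65   66 1322] z95 57.4 (582, 438.9, 416.8, 150.7, 142.2, 4.7, np.float64(54.6))
[199 203  25  36 786] z95 73.2 (571, 410.1, 249.6, 83.8, 44.7, 4.2, np.float64(70.1))
[247 210  68  71 777] z95 58.6 (493, 350.2, 78.0, 140.1, 150.0, 80.2, np.float64(55.3))
[ 142  268   66   65 1233] z95 57.4 (597, 219.7, 335.3, 142.1, 150.1, 88.6, np.float64(54.6))
counter -0.6805743648693579
```

View pics/top_crop.png

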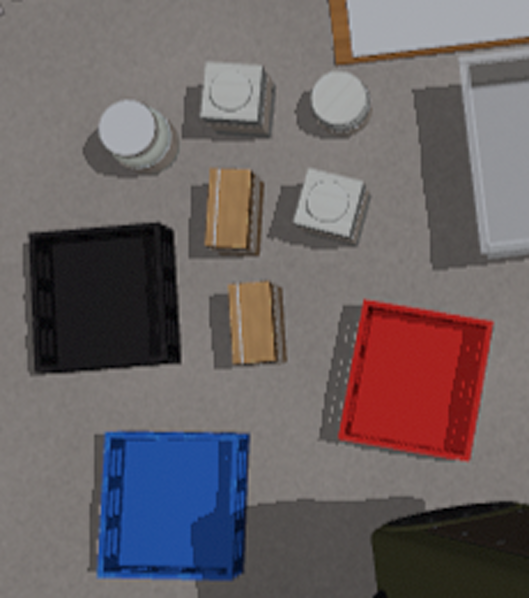

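View pics/top_crop2.png

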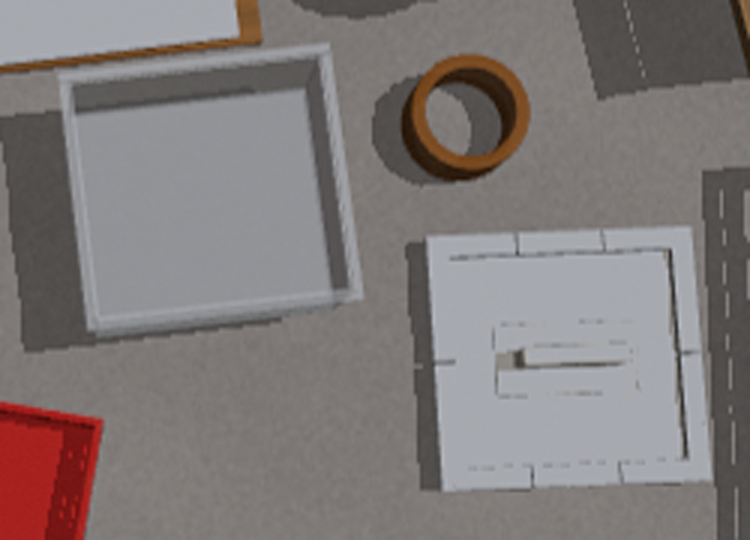

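No third carton or second candidate tin is visible so far; I'll recheck behind the arm later. The two 60 mm square items with an 84 mm top are the tins, and the 150 x 142 mm black box at (145,209) is the refill basket. Next is a helper that converts targets into move units.

```bash
cat > to.py <<'E'
import sys; from h import *
x,y,z,yaw=map(float,sys.argv[1:5]); p,R,s=pose()
d=R.T@(np.array([x,y,z])-p)/200
cy=np.degrees(np.arctan2(R[1,0],R[0,0])); dy=(yaw-cy+180)%360-180
print('t %.1f'%s['clock'],'tx,ty,tz',np.round(d,4),'turn %.4f'%(-dy/180),'| cur',np.round(p,1),'yaw %.1f'%cy,'gap %.1f'%s['finger_gap'],'F',np.round(s['wrist_force'],2),'tilt',np.round(R[:,1],3))
E
python3 to.py 535.1 169 200 166.5
```

```text
t 0.2 tx,ty,tz [-2.7957  0.0276 -2.9876] turn 0.1453 | cur [ 120.4 -536.5  205.1] yaw -167.3 gap 94.1 F [-0.66  0.14  0.04] tilt [-0.     0.001 -1.   ]
```

```bash
python3 -m creep '[{"tx":-0.93,"ty":0,"tz":-0.99,"turn":0},{"tx":-0.93,"ty":0,"tz":-0.99,"turn":0},{"tx":-0.93,"ty":0,"tz":-0.99,"turn":0},{"tx":-0.93,"ty":0,"tz":-0.99,"turn":0},{"tx":-0.93,"ty":0,"tz":-0.99,"turn":0},{"tx":-0.93,"ty":0,"tz":-0.99,"turn":0},{"tx":-0.93,"ty":0,"tz":-0.99,"turn":0}]' 20
python3 to.py 535.1 169 200 166.5
python3 -m creep '[{"tx":-0.93,"ty":0,"tz":-0.99,"turn":0},{"tx":-0.93,"ty":0,"tz":-0.99,"turn":0},{"tx":-0.93,"ty":0,"tz":-0.99,"turn":0},{"tx":-0.93,"ty":0,"tz":-0.99,"turn":0},{"tx":-0.93,"ty":0,"tz":-0.99,"turn":0},{"tx":-0.93,"ty":0,"tz":-0.99,"turn":0},{"tx":-0.93,"ty":0,"tz":-0.99,"turn":0}]'
python3 to.py 535.1 169 200 166.5
```

```text
t 0.2 tx,ty,tz [-2.7957  0.0276 -2.9876] turn 0.1453 | cur [ 120.4 -536.5  205.1] yaw -167.3 gap 94.1 F [-0.66  0.14  0.04] tilt [-0.     0.001 -1.   ]
t 0.2 tx,ty,tz [-2.7957  0.0276 -2.9876] turn 0.1453 | cur [ 120.4 -536.5  205.1] yaw -167.3 gap 94.1 F [-0.66  0.14  0.04] tilt [-0.     0.001 -1.   ]$[0]: bad value
$[0]: bad value
```

```bash
python3 -m creep '[{"tx":-0.93,"ty":0,"tz":-0.99,"turn":0,"fingers":90},{"tx":-0.93,"ty":0,"tz":-0.99,"turn":0,"fingers":90},{"tx":-0.93,"ty":0,"tz":-0.99,"turn":0,"fingers":90},{"tx":-0.93,"ty":0,"tz":-0.99,"turn":0,"fingers":90},{"tx":-0.93,"ty":0,"tz":-0.99,"turn":0,"fingers":90},{"tx":-0.93,"ty":0,"tz":-0.99,"turn":0,"fingers":90},{"tx":-0.93,"ty":0,"tz":-0.99,"turn":0,"fingers":90}]' 20
python3 to.py 535.1 169 200 166.5
```

```text
clock: 0.9
eef_pos: [259.6, -300.7, 205.5]
eef_rot: [-1.571, 0.0, -2.918]
wrist_force: [0.4, -0.1, -0.7]
finger_gap: 89.9
t 0.9 tx,ty,tz [-1.8649  0.0288 -1.9841] turn 0.1463 | cur [ 259.6 -300.7  205.5] yaw -167.2 gap 89.9 F [ 0.4  -0.06 -0.67] tilt [ 0.  0. -1.]
```

```bash
python3 -m creep '[{"tx":-0.93,"ty":0,"tz":-0.99,"turn":0,"fingers":90},{"tx":-0.93,"ty":0,"tz":-0.99,"turn":0,"fingers":90},{"tx":-0.93,"ty":0,"tz":-0.99,"turn":0,"fingers":90},{"tx":-0.93,"ty":0,"tz":-0.99,"turn":0,"fingers":90},{"tx":-0.93,"ty":0,"tz":-0.99,"turn":0,"fingers":90},{"tx":-0.93,"ty":0,"tz":-0.99,"turn":0,"fingers":90},{"tx":-0.93,"ty":0,"tz":-0.99,"turn":0,"fingers":90}]' 20
python3 to.py 535.1 169 200 166.5
python3 -m creep '[{"tx":-0.93,"ty":0,"tz":-0.99,"turn":0,"fingers":90},{"tx":-0.93,"ty":0,"tz":-0.99,"turn":0.1463,"fingers":90},{"tx":-0.93,"ty":0,"tz":-0.99,"turn":0.1463,"fingers":90},{"tx":-0.93,"ty":0,"tz":-0.99,"turn":0.1463,"fingers":90},{"tx":-0.93,"ty":0,"tz":-0.99,"turn":0.1463,"fingers":90},{"tx":-0.93,"ty":0,"tz":-0.99,"turn":0.1463,"fingers":90},{"tx":-0.93,"ty":0,"tz":-0.99,"turn":0.1463,"fingers":90},{"tx":-0.93,"ty":0,"tz":-0.99,"turn":0.1463,"fingers":90}]' 20
python3 - <<'E'
from h import *
c=cam('wrist'); save(c,'w1.png'); c=cam('top'); save(c,'t1.png'); save(cam('side'),'s1.png')
E
python3 to.py 535.1 169 100 166.5
```

```text
clock: 1.6
eef_pos: [398.0, -65.0, 205.4]
eef_rot: [-1.571, 0.0, -2.915]
wrist_force: [0.2, 0.3, 0.9]
finger_gap: 90.3
t 1.6 tx,ty,tz [-0.9314  0.0279 -0.9856] turn 0.1473 | cur [398.  -65.  205.4] yaw -167.0 gap 90.3 F [0.15 0.32 0.88] tilt [ 0.     0.001 -1.   ]
clock: 2.4
eef_pos: [534.8, 168.7, 204.8]
eef_rot: [-1.57, -0.001, 2.909]
wrist_force: [-0.1, -0.0, -0.5]
finger_gap: 90.1
t 2.5 tx,ty,tz [-0.0014  0.5287 -0.0045] turn 0.0004 | cur [534.6 168.2 205.7] yaw 166.6 gap 89.9 F [-0.47  0.36  0.44] tilt [ 0.  0. -1.]
```

View pics/w1.png

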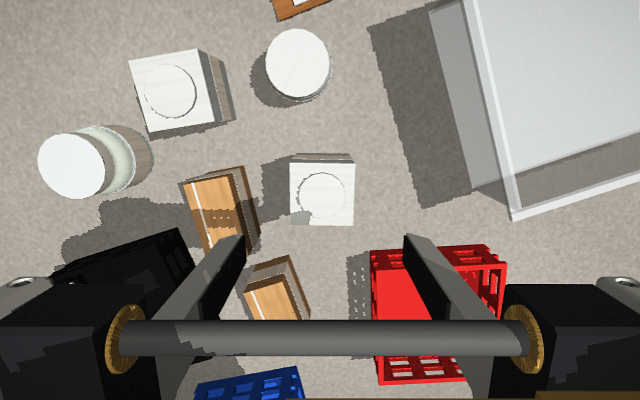

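View pics/t1.png

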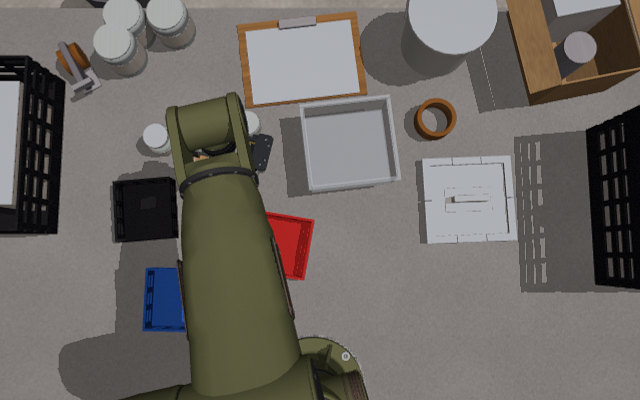

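View pics/s1.png

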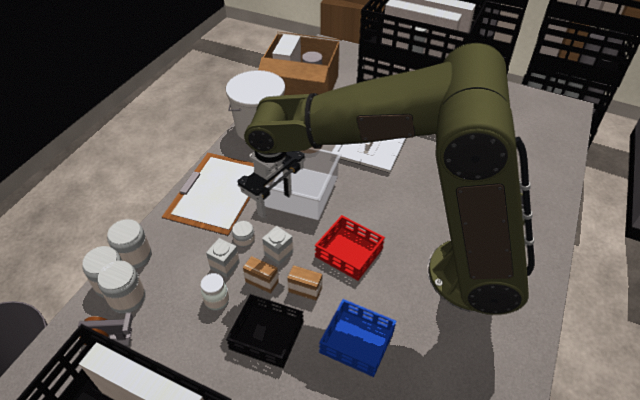

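No third carton anywhere: the area the arm had hidden is empty. In the wrist view the tin (322,195) is centred and square between the fingers. Now to descend and grip.

```bash
python3 -m creep '[{"tx":0,"ty":0.25,"tz":0,"turn":0,"fingers":90},{"tx":0,"ty":0.5,"tz":0,"turn":0,"fingers":90},{"tx":0,"ty":0.7,"tz":0,"turn":0,"fingers":90},{"tx":0,"ty":0.8,"tz":0,"turn":0,"fingers":90},{"tx":0,"ty":0.84,"tz":0,"turn":0,"fingers":90},{"tx":0,"ty":0.84,"tz":0,"turn":0,"fingers":90},{"tx":0,"ty":0.84,"tz":0,"turn":0,"fingers":55},{"tx":0,"ty":0.84,"tz":0,"turn":0,"fingers":55},{"tx":0,"ty":0.84,"tz":0,"turn":0,"fingers":55},{"tx":0,"ty":0.84,"tz":0,"turn":0,"fingers":55},{"tx":0,"ty":0.84,"tz":0,"turn":0,"fingers":55},{"tx":0,"ty":0.84,"tz":0,"turn":0,"fingers":55},{"tx":0,"ty":0.84,"tz":0,"turn":0,"fingers":55},{"tx":0,"ty":0.84,"tz":0,"turn":0,"fingers":55}]' 30
python3 to.py 535.1 169 190 166.5
```

```text
clock: 3.95
eef_pos: [535.1, 168.6, 38.5]
eef_rot: [-1.572, 0.001, 2.908]
wrist_force: [-0.9, 2.8, 6.6]
finger_gap: 59.7
t 4.0 tx,ty,tz [-7.000e-04 -7.573e-01 -2.900e-03] turn 0.0005 | cur [535.1 168.6  38.5] yaw 166.6 gap 59.7 F [-0.94  2.77  6.61] tilt [ 0.002  0.001 -1.   ]
```

```bash
python3 -m creep '[{"tx":0,"ty":-0.15,"tz":0,"turn":0,"fingers":55},{"tx":0,"ty":-0.35,"tz":0,"turn":0,"fingers":55},{"tx":0,"ty":-0.55,"tz":0,"turn":0,"fingers":55},{"tx":0,"ty":-0.7,"tz":0,"turn":0,"fingers":55},{"tx":0,"ty":-0.75,"tz":0,"turn":0,"fingers":55},{"tx":0,"ty":-0.75,"tz":0,"turn":0,"fingers":55},{"tx":0,"ty":-0.75,"tz":0,"turn":0,"fingers":55},{"tx":0,"ty":-0.75,"tz":0,"turn":0,"fingers":55},{"tx":0,"ty":-0.75,"tz":0,"turn":0,"fingers":55},{"tx":0,"ty":-0.75,"tz":0,"turn":0,"fingers":55}]' 30
python3 - <<'E'
from h import *
F=[]
for i in range(6):
    c=cam('top'); F.append(monitor.read_state()['wrist_force'])
F=np.array(F);print(np.round(F,2),F.mean(0))
save(c,'t2.png')
E
python3 to.py 535.1 169 190 166.5
```

```text
clock: 4.95
eef_pos: [534.6, 168.4, 187.7]
eef_rot: [-1.572, 0.0, 2.907]
wrist_force: [-0.1, 0.3, -3.9]
finger_gap: 59.9
[[ 0.52 -0.72 -3.88]
 [ 0.05  0.1  -4.43]
 [ 0.39 -0.22 -4.09]
 [-0.23 -0.46 -4.  ]
 [ 0.42  0.57 -4.18]
 [ 0.62 -0.02 -3.79]] [ 0.2932414  -0.12538374 -4.06256662]
t 5.2 tx,ty,tz [-0.0006 -0.0073 -0.0028] turn 0.0005 | cur [534.9 168.5 188.5] yaw 166.6 gap 60.0 F [ 0.62 -0.02 -3.79] tilt [ 0.002  0.001 -1.   ]
```

-4.1 N means about 410 g, which points to the full tin. I'll carry it to the tub at tub (48,-55), which is world (649,-138).

```bash
python3 to.py 648.9 -137.7 190 -173.5
```

```text
t 5.2 tx,ty,tz [-0.9098 -0.008   1.3568] turn -0.1106 | cur [534.9 168.5 188.5] yaw 166.6 gap 60.0 F [ 0.62 -0.02 -3.79] tilt [ 0.002  0.001 -1.   ]
```

```bash
python3 -m creep '[{"tx":-0.1,"ty":0,"tz":0.15,"turn":0,"fingers":55},{"tx":-0.23,"ty":0,"tz":0.34,"turn":-0.0277,"fingers":55},{"tx":-0.34,"ty":0,"tz":0.51,"turn":-0.0553,"fingers":55},{"tx":-0.46,"ty":0,"tz":0.68,"turn":-0.083,"fingers":55},{"tx":-0.57,"ty":0,"tz":0.85,"turn":-0.1106,"fingers":55},{"tx":-0.67,"ty":0,"tz":0.99,"turn":-0.1106,"fingers":55},{"tx":-0.67,"ty":0,"tz":0.99,"turn":-0.1106,"fingers":55},{"tx":-0.67,"ty":0,"tz":0.99,"turn":-0.1106,"fingers":55}]' 30
python3 to.py 648.9 -137.7 190 -173.5
```

```text
clock: 6.05
eef_pos: [619.2, -55.7, 188.0]
eef_rot: [-1.572, 0.001, -3.03]
wrist_force: [0.5, 0.3, -3.6]
finger_gap: 60.2
t 6.0 tx,ty,tz [-0.1018 -0.0101  0.4242] turn -0.0005 | cur [619.2 -55.7 188. ] yaw -173.6 gap 60.2 F [ 0.49  0.3  -3.57] tilt [ 0.001  0.001 -1.   ]
```

```bash
python3 -m creep '[{"tx":-0.05,"ty":0,"tz":0.2,"turn":0,"fingers":55},{"tx":-0.1018,"ty":0,"tz":0.4242,"turn":0,"fingers":55},{"tx":-0.1018,"ty":0,"tz":0.4242,"turn":0,"fingers":55},{"tx":-0.1018,"ty":0,"tz":0.4242,"turn":0,"fingers":55},{"tx":-0.1018,"ty":0,"tz":0.4242,"turn":0,"fingers":55}]' 30
python3 - <<'E'
from h import *
c=cam('top');save(c,'t3.png',(280,60,480,220),3);save(cam('side'),'s3.png',(200,100,400,240),3)
E
python3 to.py 648.9 -137.7 42.5 -173.5
```

```text
clock: 6.55
eef_pos: [648.7, -136.2, 188.0]
eef_rot: [-1.572, 0.001, -3.028]
wrist_force: [0.4, 0.6, -3.4]
finger_gap: 59.8
t 6.7 tx,ty,tz [0.0015 0.7292 0.0083] turn 0.0001 | cur [ 648.8 -136.2  188.3] yaw -173.5 gap 60.2 F [-0.66  0.29 -4.89] tilt [ 0.001  0.001 -1.   ]
```

View pics/t3.png

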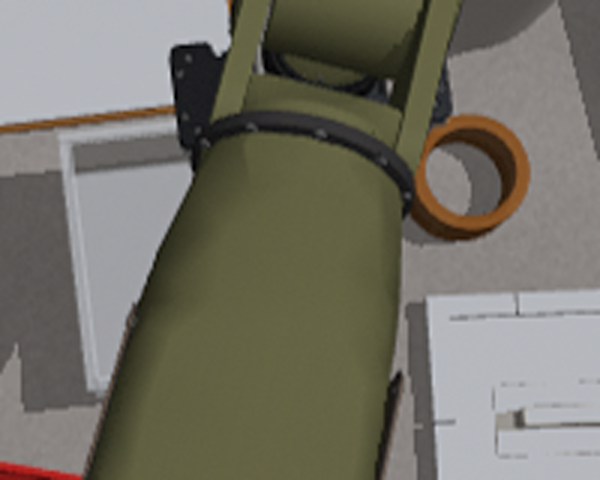

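View pics/s3.png

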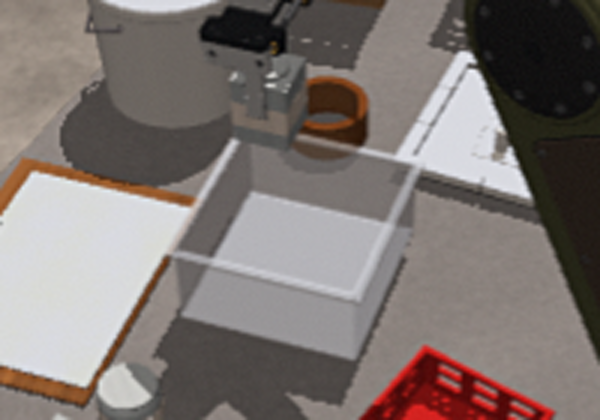

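```bash
python3 -m creep '[{"tx":0,"ty":0.2,"tz":0.005,"turn":0,"fingers":55},{"tx":0,"ty":0.4,"tz":0.005,"turn":0,"fingers":55},{"tx":0,"ty":0.55,"tz":0.005,"turn":0,"fingers":55},{"tx":0,"ty":0.65,"tz":0.005,"turn":0,"fingers":55},{"tx":0,"ty":0.7,"tz":0.005,"turn":0,"fingers":55},{"tx":0,"ty":0.72,"tz":0.005,"turn":0,"fingers":55},{"tx":0,"ty":0.73,"tz":0.005,"turn":0,"fingers":55},{"tx":0,"ty":0.73,"tz":0.005,"turn":0,"fingers":55},{"tx":0,"ty":0.73,"tz":0.005,"turn":0,"fingers":55}]' 30
python3 to.py 648.9 -137.7 41.5 -173.5
```

```text
clock: 7.55
eef_pos: [649.6, -137.1, 43.4]
eef_rot: [-1.571, 0.003, -3.028]
wrist_force: [1.0, -0.2, -3.6]
finger_gap: 59.8
t 7.5 tx,ty,tz [0.0038 0.0095 0.0027] turn 0.0001 | cur [ 649.6 -137.1   43.4] yaw -173.5 gap 59.8 F [ 0.95 -0.24 -3.58] tilt [ 0.003  0.001 -1.   ]
```

```bash
python3 -m creep '[{"tx":0,"ty":0.006,"tz":0.0,"turn":0,"fingers":55},{"tx":0,"ty":0.011,"tz":0.0,"turn":0,"fingers":55},{"tx":0,"ty":0.011,"tz":0.0,"turn":0,"fingers":55},{"tx":0,"ty":0.011,"tz":0.0,"turn":0,"fingers":72},{"tx":0,"ty":0.011,"tz":0.0,"turn":0,"fingers":72},{"tx":0,"ty":0.011,"tz":0.0,"turn":0,"fingers":72},{"tx":0,"ty":0.011,"tz":0.0,"turn":0,"fingers":72},{"tx":0,"ty":-0.2,"tz":0.0,"turn":0,"fingers":72},{"tx":0,"ty":-0.4,"tz":0.0,"turn":0,"fingers":72},{"tx":0,"ty":-0.65,"tz":0.0,"turn":0,"fingers":72},{"tx":0,"ty":-0.75,"tz":0.0,"turn":0,"fingers":72},{"tx":0,"ty":-0.75,"tz":0.0,"turn":0,"fingers":72}]' 30
python3 to.py 531.9 276.7 190 177.6
```

```text
clock: 8.75
eef_pos: [650.4, -137.5, 197.7]
eef_rot: [-1.569, 0.009, -3.028]
wrist_force: [0.0, -0.2, -1.0]
finger_gap: 72.2
t 8.8 tx,ty,tz [ 0.354   0.0315 -2.1251] turn 0.0495 | cur [ 650.4 -137.5  197.7] yaw -173.5 gap 72.2 F [ 0.   -0.17 -0.96] tilt [ 0.009 -0.001 -1.   ]
```

```bash
python3 -m creep '[{"tx":0.04,"ty":0,"tz":-0.25,"turn":0,"fingers":80},{"tx":0.08,"ty":0,"tz":-0.5,"turn":0.02,"fingers":80},{"tx":0.1,"ty":0,"tz":-0.75,"turn":0.04,"fingers":80},{"tx":0.12,"ty":0,"tz":-0.99,"turn":0.055,"fingers":80},{"tx":0.12,"ty":0,"tz":-0.99,"turn":0.055,"fingers":80},{"tx":0.12,"ty":0,"tz":-0.99,"turn":0.055,"fingers":80},{"tx":0.12,"ty":0,"tz":-0.99,"turn":0.055,"fingers":80}]' 30
python3 - <<'E'
from h import *
c=cam('top');save(c,'t4.png');c=cam('wrist');save(c,'w4.png');save(cam('side'),'s4.png',(180,100,400,260),3)
E
python3 to.py 655 274.6 190 176.5
```

```text
clock: 9.45
eef_pos: [604.1, 55.4, 196.4]
eef_rot: [-1.57, 0.008, 3.082]
wrist_force: [-0.0, 0.4, -0.9]
finger_gap: 80.1
t 9.6 tx,ty,tz [-0.1865  0.035  -1.1103] turn 0.0002 | cur [604.3  55.2 196.7] yaw 176.5 gap 79.8 F [-0.67 -0.43 -0.11] tilt [ 0.009 -0.001 -1.   ]
```

View pics/t4.png

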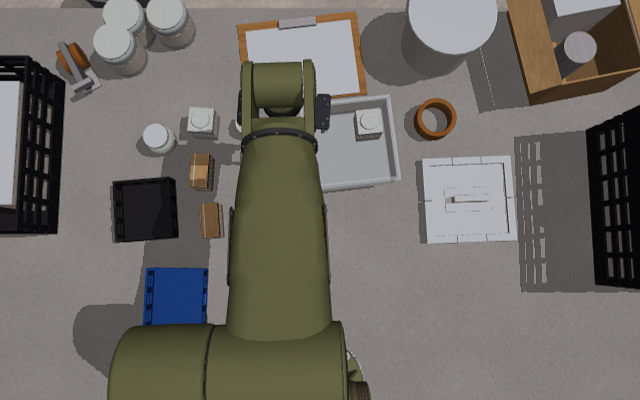

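View pics/s4.png

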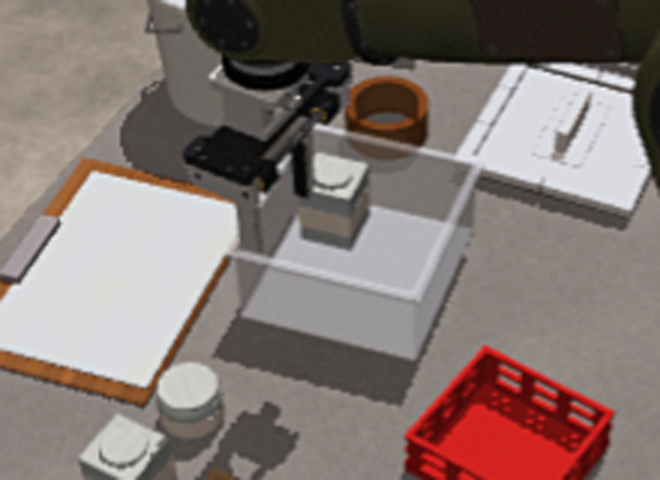

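View pics/w4.png

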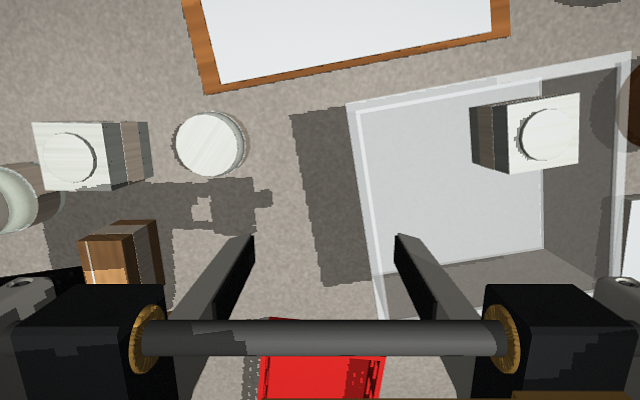

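The tin stands upright in the tub's far right corner, and the others are unchanged (tin A (201,123), jar (158,138)). On to tin A.

```bash
python3 -m creep '[{"tx":-0.04,"ty":0,"tz":-0.25,"turn":0,"fingers":80},{"tx":-0.08,"ty":0,"tz":-0.5,"turn":0,"fingers":80},{"tx":-0.12,"ty":0,"tz":-0.7,"turn":0,"fingers":80},{"tx":-0.12,"ty":0,"tz":-0.7,"turn":0,"fingers":80},{"tx":-0.12,"ty":0,"tz":-0.7,"turn":0,"fingers":80},{"tx":-0.12,"ty":0,"tz":-0.7,"turn":0,"fingers":80},{"tx":-0.12,"ty":0,"tz":-0.7,"turn":0,"fingers":80}]' 30
python3 - <<'E'
from h import *
np.seterr(all='ignore')
c=cam('wrist');save(c,'w5.png');W=cloud(c)
m=((W[...,2]>40)&(W[...,2]<92)&(W[...,0]>350)).astype(np.uint8)
n,l,st,_=cv2.connectedComponentsWithStats(m,connectivity=4)
for i in range(1,n):
    if st[i,4]<300: continue
    q=l==i; z=W[q][:,2]; t=np.percentile(z,95); print(st[i],round(t,1),rect(W,q,t-6,t+4))
E
python3 to.py 655 274.6 190 176.5
```

```text
clock: 10.3
eef_pos: [636.9, 192.0, 197.1]
eef_rot: [-1.57, 0.009, 3.079]
wrist_force: [0.1, 0.1, 1.0]
finger_gap: 79.9
[   0    0   39   48 1420] 71.1 (241, 806.9, 447.3, 4.2, 26.8, 52.2, np.float64(68.7))
[ 618  129   22   67 1224] 59.5 (415, 646.1, -106.7, 60.6, 3.7, 6.0, np.float64(56.9))
[ 489  132   32  152 3162] 79.4 (659, 608.2, 18.4, 143.5, 4.4, 5.3, np.float64(77.3))
[ 318  138   62   62 2955] 51.7 (2792, 656.1, 167.1, 58.3, 58.6, 88.6, np.float64(50.6))
[ 195  147   77   70 4991] 85.4 (2201, 654.9, 276.1, 59.7, 59.8, 86.0, np.float64(84.5))
[  87  190   91   76 4990] 86.6 (3183, 613.8, 383.1, 58.6, 58.8, 47.6, np.float64(85.6))
[ 228  251   47   69 1973] 71.6 (1532, 541.3, 277.7, 42.3, 64.4, 87.4, np.float64(70.5))
[ 257  356   52   42 1894] 71.3 (1426, 427.7, 253.5, 50.3, 44.0, 4.7, np.float64(70.3))
[376 356  72  42 892] 56.0 (663, 421.0, 113.6, 44.5, 85.9, 23.2, np.float64(55.0))
t 10.3 tx,ty,tz [-0.0647  0.0365 -0.4168] turn -0.0003 | cur [636.9 192.2 197.2] yaw 176.4 gap 79.9 F [-0.28  0.1   0.35] tilt [ 0.009 -0.001 -1.   ]
```

View pics/w5.png

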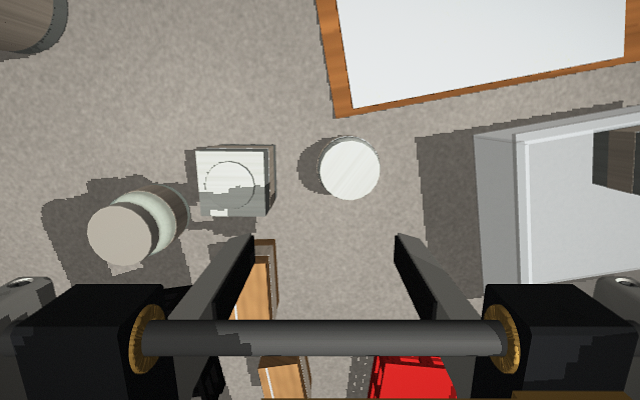

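```bash
python3 -m creep '[{"tx":-0.03,"ty":0,"tz":-0.2,"turn":0,"fingers":80},{"tx":-0.065,"ty":0,"tz":-0.418,"turn":0,"fingers":80},{"tx":-0.065,"ty":0,"tz":-0.418,"turn":0,"fingers":80},{"tx":-0.065,"ty":0,"tz":-0.418,"turn":0,"fingers":80}]' 30
python3 to.py 655 275.3 38.5 176.2
```

```text
clock: 10.75
eef_pos: [655.0, 274.7, 196.9]
eef_rot: [-1.57, 0.009, 3.08]
wrist_force: [-0.1, -0.6, -0.6]
finger_gap: 79.7
t 10.8 tx,ty,tz [ 0.0069  0.7919 -0.0035] turn 0.0015 | cur [655.  274.7 196.9] yaw 176.5 gap 79.7 F [-0.14 -0.63 -0.63] tilt [ 0.009 -0.001 -1.   ]
```

```bash
python3 -m creep '[{"tx":0.002,"ty":0.25,"tz":-0.003,"turn":0,"fingers":80},{"tx":0.004,"ty":0.5,"tz":-0.003,"turn":0.0015,"fingers":80},{"tx":0.007,"ty":0.7,"tz":-0.003,"turn":0.0015,"fingers":80},{"tx":0.007,"ty":0.79,"tz":-0.003,"turn":0.0015,"fingers":80},{"tx":0.007,"ty":0.79,"tz":-0.003,"turn":0.0015,"fingers":80},{"tx":0.007,"ty":0.79,"tz":-0.003,"turn":0.0015,"fingers":55},{"tx":0.007,"ty":0.79,"tz":-0.003,"turn":0.0015,"fingers":55},{"tx":0.007,"ty":0.79,"tz":-0.003,"turn":0.0015,"fingers":55},{"tx":0.007,"ty":0.79,"tz":-0.003,"turn":0.0015,"fingers":55},{"tx":0.007,"ty":0.79,"tz":-0.003,"turn":0.0015,"fingers":55},{"tx":0.007,"ty":0.79,"tz":-0.003,"turn":0.0015,"fingers":55},{"tx":0.007,"ty":0.79,"tz":-0.003,"turn":0.0015,"fingers":55}]' 30
python3 -m creep '[{"tx":0,"ty":-0.15,"tz":0,"turn":0,"fingers":55},{"tx":0,"ty":-0.35,"tz":0,"turn":0,"fingers":55},{"tx":0,"ty":-0.55,"tz":0,"turn":0,"fingers":55},{"tx":0,"ty":-0.7,"tz":0,"turn":0,"fingers":55},{"tx":0,"ty":-0.75,"tz":0,"turn":0,"fingers":55},{"tx":0,"ty":-0.75,"tz":0,"turn":0,"fingers":55},{"tx":0,"ty":-0.75,"tz":0,"turn":0,"fingers":55},{"tx":0,"ty":-0.75,"tz":0,"turn":0,"fingers":55},{"tx":0,"ty":-0.75,"tz":0,"turn":0,"fingers":55}]' 30
python3 - <<'E'
from h import *
F=[]
for i in range(6):
    c=cam('side'); F.append(monitor.read_state()['wrist_force'])
F=np.array(F);print(np.round(F,2),F.mean(0))
save(c,'s6.png',(180,100,400,260),3)
E
python3 to.py 438.9 416.8 190 -175.3
```

```text
clock: 11.95
eef_pos: [655.9, 275.4, 41.1]
eef_rot: [-1.571, 0.012, 3.075]
wrist_force: [-0.2, -0.3, 7.0]
finger_gap: 59.9
clock: 12.85
eef_pos: [653.8, 275.4, 189.5]
eef_rot: [-1.57, 0.01, 3.075]
wrist_force: [-0.3, 0.0, -1.7]
finger_gap: 60.1
[[ 0.62 -0.53 -1.33]
 [-0.02 -0.57 -2.3 ]
 [-0.77 -0.13 -2.04]
 [ 0.03  0.12 -1.83]
 [-0.51 -0.18 -1.99]
 [ 0.42  0.61 -2.05]] [-0.03855573 -0.11247566 -1.92356581]
t 13.2 tx,ty,tz [ 1.1206 -0.0078 -0.6336] turn -0.0472 | cur [654.1 275.5 191. ] yaw 176.2 gap 60.0 F [ 0.42  0.61 -2.05] tilt [ 0.012 -0.    -1.   ]
```

View pics/s6.png

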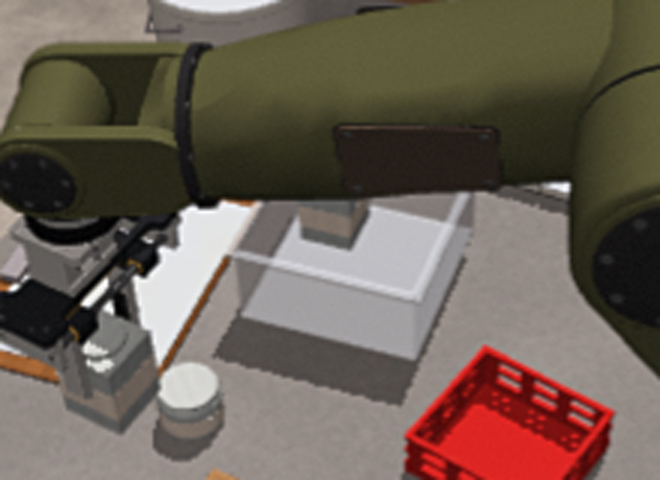

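1.9 N here against 4.1 N confirms the tin in the tub is the full one and this one is nearly empty. It goes to the black basket.

```bash
python3 -m creep '[{"tx":0.15,"ty":0,"tz":-0.08,"turn":0,"fingers":55},{"tx":0.35,"ty":0,"tz":-0.2,"turn":-0.0236,"fingers":55},{"tx":0.55,"ty":0,"tz":-0.31,"turn":-0.0472,"fingers":55},{"tx":0.75,"ty":0,"tz":-0.42,"turn":-0.0472,"fingers":55},{"tx":0.9,"ty":0,"tz":-0.51,"turn":-0.0472,"fingers":55},{"tx":0.98,"ty":0,"tz":-0.555,"turn":-0.0472,"fingers":55},{"tx":0.98,"ty":0,"tz":-0.555,"turn":-0.0472,"fingers":55},{"tx":0.98,"ty":0,"tz":-0.555,"turn":-0.0472,"fingers":55}]' 30
python3 to.py 438.9 416.8 190 -175.3
```

```text
clock: 13.95
eef_pos: [466.5, 399.0, 188.9]
eef_rot: [-1.569, 0.012, -3.06]
wrist_force: [-0.9, -0.0, -1.7]
finger_gap: 59.5
t 13.9 tx,ty,tz [ 0.1303 -0.0074 -0.1001] turn -0.0000 | cur [466.5 399.  188.9] yaw -175.3 gap 59.5 F [-0.88 -0.01 -1.73] tilt [ 0.012 -0.    -1.   ]
```

```bash
python3 -m creep '[{"tx":0.06,"ty":0,"tz":-0.05,"turn":0,"fingers":55},{"tx":0.13,"ty":0,"tz":-0.1,"turn":0,"fingers":55},{"tx":0.13,"ty":0,"tz":-0.1,"turn":0,"fingers":55},{"tx":0.13,"ty":0.2,"tz":-0.1,"turn":0,"fingers":55},{"tx":0.13,"ty":0.4,"tz":-0.1,"turn":0,"fingers":55},{"tx":0.135,"ty":0.55,"tz":-0.1,"turn":0,"fingers":55},{"tx":0.137,"ty":0.65,"tz":-0.1,"turn":0,"fingers":55},{"tx":0.137,"ty":0.69,"tz":-0.1,"turn":0,"fingers":55},{"tx":0.137,"ty":0.7,"tz":-0.1,"turn":0,"fingers":55},{"tx":0.137,"ty":0.7,"tz":-0.1,"turn":0,"fingers":55},{"tx":0.137,"ty":0.7,"tz":-0.1,"turn":0,"fingers":55}]' 30
python3 to.py 438.9 416.8 47 -175.3
```

```text
clock: 15.05
eef_pos: [439.8, 417.0, 49.8]
eef_rot: [-1.57, 0.013, -3.06]
wrist_force: [-0.6, 0.2, -1.9]
finger_gap: 60.0
t 15.1 tx,ty,tz [0.0047 0.0141 0.0007] turn -0.0000 | cur [439.8 417.   49.8] yaw -175.3 gap 60.0 F [-0.57  0.15 -1.92] tilt [ 0.013  0.001 -1.   ]
```

```bash
python3 -m creep '[{"tx":0,"ty":0.008,"tz":0,"turn":0,"fingers":55},{"tx":0,"ty":0.016,"tz":0,"turn":0,"fingers":55},{"tx":0,"ty":0.016,"tz":0,"turn":0,"fingers":55},{"tx":0,"ty":0.016,"tz":0,"turn":0,"fingers":72},{"tx":0,"ty":0.016,"tz":0,"turn":0,"fingers":72},{"tx":0,"ty":0.016,"tz":0,"turn":0,"fingers":72},{"tx":0,"ty":0.016,"tz":0,"turn":0,"fingers":72},{"tx":0,"ty":-0.2,"tz":0,"turn":0,"fingers":72},{"tx":0,"ty":-0.4,"tz":0,"turn":0,"fingers":72},{"tx":0,"ty":-0.65,"tz":0,"turn":0,"fingers":72},{"tx":0,"ty":-0.75,"tz":0,"turn":0,"fingers":72},{"tx":0,"ty":-0.75,"tz":0,"turn":0,"fingers":72}]' 30
python3 to.py 410.1 249.6 190 -175.8
python3 - <<'E'
from h import *
np.seterr(all='ignore')
c=cam('wrist');save(c,'w7.png');W=cloud(c)
m=((W[...,2]>40)&(W[...,2]<96)&(W[...,0]>300)).astype(np.uint8)
n,l,st,_=cv2.connectedComponentsWithStats(m,connectivity=4)
for i in range(1,n):
    if st[i,4]<300: continue
    q=l==i; z=W[q][:,2]; t=np.percentile(z,95); print(st[i],round(t,1),rect(W,q,t-6,t+4))
E
```

```text
clock: 16.25
eef_pos: [438.6, 417.6, 203.4]
eef_rot: [-1.574, 0.018, -3.06]
wrist_force: [0.5, -0.7, -0.7]
finger_gap: 71.8
t 16.2 tx,ty,tz [0.2118 0.0607 0.826 ] turn 0.0027 | cur [438.6 417.6 203.4] yaw -175.3 gap 71.8 F [ 0.47 -0.66 -0.71] tilt [ 0.018  0.005 -1.   ]
[  38    0   68  244 8995] 94.0 (1784, 481.0, 650.2, 202.8, 4.0, 0.2, np.float64(92.1))
[ 340    0   82   48 3000] 86.6 (1674, 594.7, 382.1, 22.3, 56.7, 4.0, np.float64(85.6))
[592   0  48  15 524] 51.6 (289, 629.5, 168.5, 7.5, 31.4, 3.3, np.float64(50.4))
[ 14   4  24  72 975] 94.6 (476, 550.6, 670.7, 50.8, 4.1, 0.8, np.float64(92.1))
[ 443   56   81  102 5805] 71.8 (4869, 530.7, 278.8, 44.9, 83.8, 87.6, np.float64(70.6))
[ 26  93  22  64 888] 94.7 (424, 484.0, 670.4, 3.6, 52.1, 90.0, np.float64(92.1))
[ 250  116  148  147 4017] 56.7 (3513, 437.4, 419.1, 150.2, 140.5, 4.8, np.float64(55.4))
[ 292  160   67   70 4528] 91.3 (2117, 439.3, 418.2, 59.6, 59.8, 4.3, np.float64(90.3))
[ 453  190   65   88 4810] 71.5 (3737, 409.2, 251.4, 84.6, 45.0, 5.2, np.float64(70.4))
[ 563  215   77   79 1273] 56.2 (988, 388.7, 121.6, 47.3, 86.7, 79.6, np.float64(54.9))
```

View pics/w7.png

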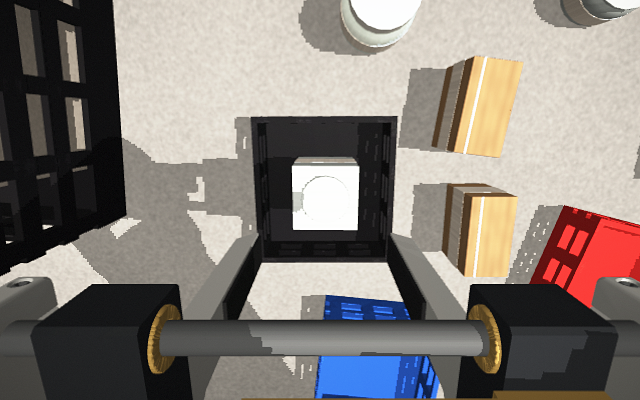

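The empty tin stands upright in the basket (top at 90 mm). Carton B at (485,235) is next.

```bash
python3 to.py 409.8 250.2 200 -175.3; python3 -m creep '[{"tx":0.05,"ty":0,"tz":0.2,"turn":0,"fingers":72},{"tx":0.1,"ty":0,"tz":0.42,"turn":0,"fingers":72},{"tx":0.15,"ty":0,"tz":0.64,"turn":0,"fingers":72},{"tx":0.21,"ty":0.02,"tz":0.822,"turn":0,"fingers":72},{"tx":0.21,"ty":0.02,"tz":0.822,"turn":0,"fingers":72},{"tx":0.21,"ty":0.02,"tz":0.822,"turn":0,"fingers":72},{"tx":0.21,"ty":0.02,"tz":0.822,"turn":0,"fingers":72}]' 30
python3 - <<'E'
from h import *
np.seterr(all='ignore')
c=cam('wrist');save(c,'w8.png');W=cloud(c)
m=((W[...,2]>40)&(W[...,2]<96)&(W[...,0]>300)).astype(np.uint8)
n,l,st,_=cv2.connectedComponentsWithStats(m,connectivity=4)
for i in range(1,n):
    if st[i,4]<300: continue
    q=l==i; z=W[q][:,2]; t=np.percentile(z,95); print(st[i],round(t,1),rect(W,q,t-6,t+4))
E
python3 to.py 409.8 250.2 31 -175.3
```

```text
t 16.3 tx,ty,tz [ 2.087e-01 -3.000e-04  8.202e-01] turn -0.0001 | cur [438.  417.1 200.7] yaw -175.3 gap 72.2 F [ 0.54  0.94 -0.27] tilt [ 0.015  0.002 -1.   ]
clock: 17.0
eef_pos: [409.7, 250.4, 195.3]
eef_rot: [-1.571, 0.014, -3.059]
wrist_force: [0.7, 0.1, 0.6]
finger_gap: 71.6
[ 273    0   62  111 5585] 72.0 (5491, 530.7, 279.2, 44.1, 83.8, 87.7, np.float64(70.8))
[ 581    0   59  139 5950] 84.9 (928, 537.3, 9.9, 106.0, 3.9, 6.0, np.float64(82.3))
[  61   66  173  160 5831] 56.8 (4810, 437.8, 419.0, 149.8, 141.1, 4.8, np.float64(55.5))
[  94  116   99   71 6201] 91.5 (2583, 439.0, 417.1, 59.0, 60.1, 4.7, np.float64(90.5))
[ 299  149   48   91 4254] 71.8 (4117, 409.2, 252.3, 84.4, 43.9, 5.5, np.float64(70.6))
[ 419  177  160  107 2533] 56.5 (2110, 382.8, 73.2, 141.7, 82.2, 79.8, np.float64(55.3))
t 17.1 tx,ty,tz [0.0112 0.8215 0.0024] turn 0.0002 | cur [409.6 250.6 195.3] yaw -175.3 gap 72.0 F [-0.93  0.27 -0.11] tilt [ 0.014  0.002 -1.   ]
```

```bash
python3 -m creep '[{"tx":0.003,"ty":0.25,"tz":-0.002,"turn":-0.002,"fingers":72},{"tx":0.006,"ty":0.5,"tz":-0.002,"turn":-0.002,"fingers":72},{"tx":0.01,"ty":0.7,"tz":-0.002,"turn":-0.002,"fingers":72},{"tx":0.011,"ty":0.82,"tz":-0.002,"turn":-0.002,"fingers":72},{"tx":0.011,"ty":0.82,"tz":-0.002,"turn":-0.002,"fingers":72},{"tx":0.011,"ty":0.82,"tz":-0.002,"turn":-0.002,"fingers":40},{"tx":0.011,"ty":0.82,"tz":-0.002,"turn":-0.002,"fingers":40},{"tx":0.011,"ty":0.82,"tz":-0.002,"turn":-0.002,"fingers":40},{"tx":0.011,"ty":0.82,"tz":-0.002,"turn":-0.002,"fingers":40},{"tx":0.011,"ty":0.82,"tz":-0.002,"turn":-0.002,"fingers":40},{"tx":0.011,"ty":0.82,"tz":-0.002,"turn":-0.002,"fingers":40},{"tx":0.011,"ty":0.82,"tz":-0.002,"turn":-0.002,"fingers":40}]' 15
python3 -m creep '[{"tx":0,"ty":-0.15,"tz":0,"turn":0,"fingers":40},{"tx":0,"ty":-0.35,"tz":0,"turn":0,"fingers":40},{"tx":0,"ty":-0.55,"tz":0,"turn":0,"fingers":40},{"tx":0,"ty":-0.7,"tz":0,"turn":0,"fingers":40},{"tx":0,"ty":-0.75,"tz":0,"turn":0,"fingers":40},{"tx":0,"ty":-0.75,"tz":0,"turn":0,"fingers":40},{"tx":0,"ty":-0.75,"tz":0,"turn":0,"fingers":40}]' 15
python3 to.py 542.5 -34.1 185 -173.5
```

```text
clock: 18.25
eef_pos: [410.3, 251.4, 32.3]
eef_rot: [-1.572, 0.016, -3.053]
wrist_force: [-2.0, -0.7, 7.3]
finger_gap: 44.0
clock: 18.95
eef_pos: [407.4, 250.7, 180.7]
eef_rot: [-1.571, 0.014, -3.053]
wrist_force: [-0.7, -0.5, -1.6]
finger_gap: 44.1
t 18.9 tx,ty,tz [-0.5467 -0.0145  1.4781] turn -0.0078 | cur [407.4 250.7 180.7] yaw -174.9 gap 44.1 F [-0.75 -0.5  -1.65] tilt [ 0.014  0.002 -1.   ]
```

```bash
python3 -m creep '[{"tx":-0.06,"ty":0,"tz":0.16,"turn":0,"fingers":40},{"tx":-0.13,"ty":0,"tz":0.36,"turn":0,"fingers":40},{"tx":-0.2,"ty":0,"tz":0.55,"turn":0,"fingers":40},{"tx":-0.28,"ty":0,"tz":0.75,"turn":-0.0078,"fingers":40},{"tx":-0.35,"ty":0,"tz":0.95,"turn":-0.0078,"fingers":40},{"tx":-0.35,"ty":0,"tz":0.98,"turn":-0.0078,"fingers":40},{"tx":-0.35,"ty":0,"tz":0.98,"turn":-0.0078,"fingers":40}]' 15
python3 to.py 542.5 -34.1 185 -173.5
```

```text
clock: 19.65
eef_pos: [494.0, 60.8, 179.8]
eef_rot: [-1.571, 0.011, -3.03]
wrist_force: [-0.7, 0.0, -2.7]
finger_gap: 43.8
t 19.6 tx,ty,tz [-0.1885 -0.0243  0.4985] turn -0.0007 | cur [494.   60.8 179.8] yaw -173.6 gap 43.8 F [-0.67  0.03 -2.73] tilt [ 0.011  0.002 -1.   ]
```

```bash
python3 -m creep '[{"tx":-0.06,"ty":0,"tz":0.16,"turn":0,"fingers":40},{"tx":-0.13,"ty":0,"tz":0.36,"turn":0,"fingers":40},{"tx":-0.19,"ty":0,"tz":0.502,"turn":0,"fingers":40},{"tx":-0.19,"ty":0,"tz":0.502,"turn":0,"fingers":40},{"tx":-0.19,"ty":0,"tz":0.502,"turn":0,"fingers":40}]' 15
python3 to.py 542.5 -34.1 35.3 -173.5
```

```text
clock: 20.15
eef_pos: [542.4, -33.8, 179.0]
eef_rot: [-1.572, 0.009, -3.03]
wrist_force: [0.8, 0.1, -1.8]
finger_gap: 43.8
t 20.1 tx,ty,tz [0.0061 0.7186 0.0025] turn -0.0006 | cur [542.4 -33.8 179. ] yaw -173.6 gap 43.8 F [ 0.78  0.14 -1.79] tilt [ 0.009  0.002 -1.   ]
```

```bash
python3 -m creep '[{"tx":0.002,"ty":0.05,"tz":0.03,"turn":0,"fingers":40},{"tx":0.002,"ty":0.2,"tz":0.034,"turn":0,"fingers":40},{"tx":0.004,"ty":0.4,"tz":0.034,"turn":0,"fingers":40},{"tx":0.006,"ty":0.55,"tz":0.034,"turn":0,"fingers":40},{"tx":0.006,"ty":0.65,"tz":0.034,"turn":0,"fingers":40},{"tx":0.006,"ty":0.7,"tz":0.034,"turn":0,"fingers":40},{"tx":0.006,"ty":0.71,"tz":0.034,"turn":0,"fingers":40},{"tx":0.006,"ty":0.715,"tz":0.034,"turn":0,"fingers":40},{"tx":0.006,"ty":0.72,"tz":0.034,"turn":0,"fingers":40},{"tx":0.006,"ty":0.72,"tz":0.034,"turn":0,"fingers":40}]' 15
python3 to.py 542.5 -40.1 35.3 -173.5
```

```text
clock: 21.15
eef_pos: [543.6, -40.3, 35.7]
eef_rot: [-1.572, 0.01, -3.03]
wrist_force: [0.1, 0.1, -2.7]
finger_gap: 43.7
t 21.1 tx,ty,tz [ 0.0052  0.002  -0.0018] turn -0.0006 | cur [543.6 -40.3  35.7] yaw -173.6 gap 43.7 F [ 0.14  0.12 -2.74] tilt [ 0.01   0.002 -1.   ]
```

```bash
python3 -m creep '[{"tx":0,"ty":0.005,"tz":0,"turn":0,"fingers":40},{"tx":0,"ty":0.005,"tz":0,"turn":0,"fingers":40},{"tx":0,"ty":0.005,"tz":0,"turn":0,"fingers":52},{"tx":0,"ty":0.005,"tz":0,"turn":0,"fingers":52},{"tx":0,"ty":0.005,"tz":0,"turn":0,"fingers":52},{"tx":0,"ty":-0.2,"tz":0,"turn":0,"fingers":52},{"tx":0,"ty":-0.4,"tz":0,"turn":0,"fingers":52},{"tx":0,"ty":-0.65,"tz":0,"turn":0,"fingers":52},{"tx":0,"ty":-0.78,"tz":0,"turn":0,"fingers":60},{"tx":0,"ty":-0.78,"tz":0,"turn":0,"fingers":72}]' 15
python3 - <<'E'
from h import *
c=cam('wrist');save(c,'w9.png');save(cam('side'),'s9.png',(180,100,400,260),3)
E
python3 to.py 531.2 278 195 177.6
```

```text
clock: 22.15
eef_pos: [543.5, -40.8, 195.8]
eef_rot: [-1.57, 0.017, -3.03]
wrist_force: [0.5, -0.6, 0.3]
finger_gap: 64.6
t 22.2 tx,ty,tz [-0.1243 -0.0157 -1.5893] turn 0.0488 | cur [541.9 -40.6 191.4] yaw -173.6 gap 70.8 F [0.28 0.55 0.03] tilt [ 0.01   0.002 -1.   ]
```

View pics/w9.png

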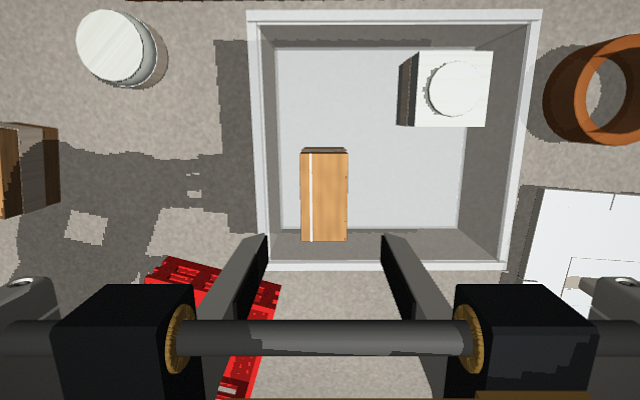

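The carton is upright in the tub at (324,195) and the full tin is at (450,90), both with clearance. Carton A is next.

```bash
python3 -m creep '[{"tx":-0.02,"ty":0,"tz":-0.25,"turn":0,"fingers":72},{"tx":-0.04,"ty":0,"tz":-0.5,"turn":0.0244,"fingers":72},{"tx":-0.06,"ty":0,"tz":-0.75,"turn":0.0488,"fingers":72},{"tx":-0.078,"ty":0,"tz":-0.99,"turn":0.0488,"fingers":72},{"tx":-0.078,"ty":0,"tz":-0.99,"turn":0.0488,"fingers":72},{"tx":-0.078,"ty":0,"tz":-0.99,"turn":0.0488,"fingers":72}]' 15
python3 to.py 531.2 278 195 177.6
```

```text
clock: 22.85
eef_pos: [534.7, 158.4, 189.9]
eef_rot: [-1.572, 0.007, 3.102]
wrist_force: [-0.3, 0.0, -0.7]
finger_gap: 72.0
t 22.9 tx,ty,tz [ 0.0409 -0.0249 -0.5967] turn 0.0007 | cur [534.7 158.4 189.9] yaw 177.7 gap 72.0 F [-0.3   0.01 -0.7 ] tilt [ 0.007  0.001 -1.   ]
```

```bash
python3 -m creep '[{"tx":0.01,"ty":0,"tz":-0.25,"turn":0,"fingers":72},{"tx":0.04,"ty":0,"tz":-0.5,"turn":0,"fingers":72},{"tx":0.04,"ty":0,"tz":-0.597,"turn":0,"fingers":72},{"tx":0.04,"ty":0,"tz":-0.597,"turn":0,"fingers":72},{"tx":0.04,"ty":0,"tz":-0.597,"turn":0,"fingers":72}]' 15
python3 - <<'E'
from h import *
np.seterr(all='ignore')
c=cam('wrist');save(c,'w10.png');W=cloud(c)
m=((W[...,2]>40)&(W[...,2]<96)&(W[...,0]>300)).astype(np.uint8)
n,l,st,_=cv2.connectedComponentsWithStats(m,connectivity=4)
for i in range(1,n):
    if st[i,4]<300: continue
    q=l==i; z=W[q][:,2]; t=np.percentile(z,95); print(st[i],round(t,1),rect(W,q,t-6,t+4))
E
python3 to.py 531.2 278 32 177.6
```

```text
clock: 23.35
eef_pos: [531.6, 276.6, 189.1]
eef_rot: [-1.571, 0.006, 3.101]
wrist_force: [0.1, -1.2, 0.3]
finger_gap: 72.2
[ 591    2   49  247 9598] 84.0 (1489, 581.8, 15.2, 195.4, 4.1, 6.6, np.float64(81.3))
[ 407   12   72   77 4223] 51.9 (3902, 655.3, 165.8, 59.0, 59.1, 42.3, np.float64(50.6))
[ 153   71   92   77 5621] 86.8 (4325, 613.7, 383.6, 59.1, 58.9, 5.0, np.float64(85.7))
[ 297  149   50   93 4385] 71.7 (4244, 531.2, 279.2, 44.1, 83.5, 87.6, np.float64(70.6))
[ 105  207  146   77 2032] 56.6 (1639, 480.8, 422.9, 64.2, 141.2, 5.1, np.float64(55.4))
[ 141  250   80   63 2271] 90.7 (652, 450.1, 419.0, 38.7, 59.7, 4.1, np.float64(87.2))
[253 272  16  48 349] 56.6 (304, 422.1, 350.5, 56.4, 6.5, 5.0, np.float64(55.2))
[456 273  61  36 541] 56.2 (335, 427.1, 119.1, 28.8, 54.8, 27.7, np.float64(54.7))
t 23.4 tx,ty,tz [ 0.0081  0.787  -0.0079] turn 0.0002 | cur [531.7 276.3 189.4] yaw 177.6 gap 72.5 F [0.14 0.03 0.12] tilt [ 0.007  0.    -1.   ]
```

View pics/w10.png

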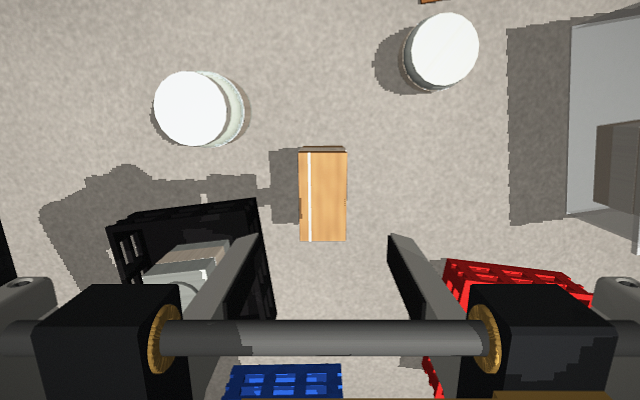

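```bash
python3 -m creep '[{"tx":0.003,"ty":0.25,"tz":-0.007,"turn":0,"fingers":72},{"tx":0.006,"ty":0.5,"tz":-0.007,"turn":0,"fingers":72},{"tx":0.008,"ty":0.7,"tz":-0.007,"turn":0,"fingers":72},{"tx":0.008,"ty":0.785,"tz":-0.007,"turn":0,"fingers":72},{"tx":0.008,"ty":0.785,"tz":-0.007,"turn":0,"fingers":72},{"tx":0.008,"ty":0.785,"tz":-0.007,"turn":0,"fingers":40},{"tx":0.008,"ty":0.785,"tz":-0.007,"turn":0,"fingers":40},{"tx":0.008,"ty":0.785,"tz":-0.007,"turn":0,"fingers":40},{"tx":0.008,"ty":0.785,"tz":-0.007,"turn":0,"fingers":40},{"tx":0.008,"ty":0.785,"tz":-0.007,"turn":0,"fingers":40},{"tx":0.008,"ty":0.785,"tz":-0.007,"turn":0,"fingers":40},{"tx":0.008,"ty":0.785,"tz":-0.007,"turn":0,"fingers":40}]' 15
python3 -m creep '[{"tx":0,"ty":-0.15,"tz":0,"turn":0,"fingers":40},{"tx":0,"ty":-0.35,"tz":0,"turn":0,"fingers":40},{"tx":0,"ty":-0.55,"tz":0,"turn":0,"fingers":40},{"tx":0,"ty":-0.7,"tz":0,"turn":0,"fingers":40},{"tx":0,"ty":-0.78,"tz":0,"turn":0,"fingers":40},{"tx":0,"ty":-0.78,"tz":0,"turn":0,"fingers":40},{"tx":0,"ty":-0.78,"tz":0,"turn":0,"fingers":40}]' 15
python3 to.py 556 -148 185 -173.5
```

```text
clock: 24.6
eef_pos: [531.6, 277.9, 33.4]
eef_rot: [-1.572, 0.008, 3.101]
wrist_force: [-1.9, -1.1, 6.9]
finger_gap: 44.0
clock: 25.3
eef_pos: [530.1, 277.7, 188.5]
eef_rot: [-1.571, 0.007, 3.101]
wrist_force: [-1.1, -0.8, -2.1]
finger_gap: 44.0
t 25.3 tx,ty,tz [-0.2166  0.0176  2.1214] turn -0.0492 | cur [530.1 277.7 188.5] yaw 177.7 gap 44.0 F [-1.15 -0.8  -2.08] tilt [ 0.007  0.    -1.   ]
```

```bash
python3 -m creep '[{"tx":-0.01,"ty":0,"tz":0.16,"turn":0,"fingers":40},{"tx":-0.03,"ty":0,"tz":0.36,"turn":-0.01,"fingers":40},{"tx":-0.05,"ty":0,"tz":0.57,"turn":-0.03,"fingers":40},{"tx":-0.07,"ty":0,"tz":0.78,"turn":-0.0492,"fingers":40},{"tx":-0.1,"ty":0,"tz":0.98,"turn":-0.0492,"fingers":40},{"tx":-0.1,"ty":0,"tz":0.99,"turn":-0.0492,"fingers":40},{"tx":-0.1,"ty":0,"tz":0.99,"turn":-0.0492,"fingers":40}]' 15
python3 to.py 555.5 -147.5 185 -173.5
```

```text
clock: 26.0
eef_pos: [541.5, 78.4, 187.1]
eef_rot: [-1.571, 0.005, -3.03]
wrist_force: [0.6, 0.4, -1.2]
finger_gap: 43.9
t 26.0 tx,ty,tz [0.0567 0.0107 1.1305] turn -0.0005 | cur [541.5  78.4 187.1] yaw -173.6 gap 43.9 F [ 0.62  0.38 -1.19] tilt [ 0.005  0.    -1.   ]
```

```bash
python3 -m creep '[{"tx":0.01,"ty":0,"tz":0.17,"turn":0,"fingers":40},{"tx":0.02,"ty":0,"tz":0.4,"turn":0,"fingers":40},{"tx":0.03,"ty":0,"tz":0.62,"turn":0,"fingers":40},{"tx":0.04,"ty":0,"tz":0.82,"turn":0,"fingers":40},{"tx":0.05,"ty":0,"tz":0.99,"turn":0,"fingers":40},{"tx":0.05,"ty":0,"tz":0.99,"turn":0,"fingers":40},{"tx":0.05,"ty":0,"tz":0.99,"turn":0,"fingers":40}]' 15
python3 to.py 555.5 -147.5 36.4 -173.5
```

```text
clock: 26.7
eef_pos: [553.7, -118.5, 186.2]
eef_rot: [-1.571, 0.004, -3.03]
wrist_force: [0.5, -0.1, -2.1]
finger_gap: 43.6
t 26.7 tx,ty,tz [0.01   0.749  0.1454] turn -0.0005 | cur [ 553.7 -118.5  186.2] yaw -173.6 gap 43.6 F [ 0.47 -0.13 -2.13] tilt [ 0.004  0.001 -1.   ]
```

```bash
python3 -m creep '[{"tx":0.01,"ty":0,"tz":0.1,"turn":0,"fingers":40},{"tx":0.01,"ty":0,"tz":0.146,"turn":0,"fingers":40},{"tx":0.01,"ty":0,"tz":0.146,"turn":0,"fingers":40},{"tx":0.01,"ty":0.2,"tz":0.146,"turn":0,"fingers":40},{"tx":0.01,"ty":0.4,"tz":0.146,"turn":0,"fingers":40},{"tx":0.01,"ty":0.58,"tz":0.146,"turn":0,"fingers":40},{"tx":0.01,"ty":0.68,"tz":0.146,"turn":0,"fingers":40},{"tx":0.01,"ty":0.73,"tz":0.146,"turn":0,"fingers":40},{"tx":0.01,"ty":0.745,"tz":0.146,"turn":0,"fingers":40},{"tx":0.01,"ty":0.75,"tz":0.146,"turn":0,"fingers":40},{"tx":0.01,"ty":0.75,"tz":0.146,"turn":0,"fingers":40}]' 15
python3 to.py 555.5 -147.5 36.4 -173.5
```

```text
clock: 27.8
eef_pos: [556.1, -147.6, 37.3]
eef_rot: [-1.571, 0.005, -3.03]
wrist_force: [0.4, 0.3, -1.8]
finger_gap: 44.0
t 27.8 tx,ty,tz [ 0.0029  0.0045 -0.0008] turn -0.0005 | cur [ 556.1 -147.6   37.3] yaw -173.6 gap 44.0 F [ 0.38  0.28 -1.85] tilt [ 0.005  0.001 -1.   ]
```

```bash
python3 -m creep '[{"tx":0,"ty":0.008,"tz":0,"turn":0,"fingers":40},{"tx":0,"ty":0.008,"tz":0,"turn":0,"fingers":40},{"tx":0,"ty":0.008,"tz":0,"turn":0,"fingers":52},{"tx":0,"ty":0.008,"tz":0,"turn":0,"fingers":52},{"tx":0,"ty":0.008,"tz":0,"turn":0,"fingers":52},{"tx":0,"ty":-0.2,"tz":0,"turn":0,"fingers":52},{"tx":0,"ty":-0.4,"tz":0,"turn":0,"fingers":52},{"tx":0,"ty":-0.65,"tz":0,"turn":0,"fingers":52},{"tx":0,"ty":-0.78,"tz":0,"turn":0,"fingers":60},{"tx":0,"ty":-0.78,"tz":0,"turn":0,"fingers":60}]' 15
python3 - <<'E'
from h import *
c=cam('wrist');save(c,'w11.png')
E
python3 to.py 465.6 -393.4 190 -177.8
```

```text
clock: 28.8
eef_pos: [556.6, -148.1, 197.6]
eef_rot: [-1.568, 0.012, -3.03]
wrist_force: [-0.6, -0.5, 0.1]
finger_gap: 59.8
t 28.9 tx,ty,tz [0.5855 0.021  1.1696] turn 0.0234 | cur [ 555.8 -147.8  194.8] yaw -173.6 gap 59.6 F [ 0.32 -0.61 -0.6 ] tilt [ 0.008 -0.    -1.   ]
```

View pics/w11.png

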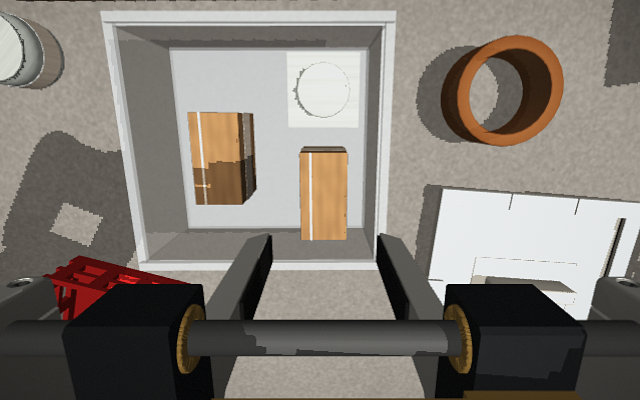

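Everything is standing upright in the tub. Next I turn a quarter and move over the lid grip, with the jaws along lid x.

```bash
python3 to.py 465.6 -393.4 190 -87.8; python3 -m creep '[{"tx":0.12,"ty":0,"tz":0.2,"turn":-0.047,"fingers":60},{"tx":0.24,"ty":0,"tz":0.4,"turn":-0.094,"fingers":60},{"tx":0.36,"ty":0,"tz":0.6,"turn":-0.141,"fingers":60},{"tx":0.48,"ty":0,"tz":0.8,"turn":-0.188,"fingers":60},{"tx":0.58,"ty":0,"tz":0.99,"turn":-0.235,"fingers":60},{"tx":0.58,"ty":0,"tz":0.99,"turn":-0.282,"fingers":60},{"tx":0.58,"ty":0,"tz":0.99,"turn":-0.329,"fingers":60},{"tx":0.58,"ty":0,"tz":0.99,"turn":-0.376,"fingers":60},{"tx":0.58,"ty":0,"tz":0.99,"turn":-0.423,"fingers":60},{"tx":0.58,"ty":0,"tz":0.99,"turn":-0.476,"fingers":60},{"tx":0.58,"ty":0,"tz":0.99,"turn":-0.476,"fingers":60},{"tx":0.58,"ty":0,"tz":0.99,"turn":-0.476,"fingers":60}]' 15
python3 to.py 465.6 -393.4 190 -87.8
```

```text
t 28.9 tx,ty,tz [0.5855 0.021  1.1696] turn -0.4766 | cur [ 555.8 -147.8  194.8] yaw -173.6 gap 59.6 F [ 0.32 -0.61 -0.6 ] tilt [ 0.008 -0.    -1.   ]
clock: 30.05
eef_pos: [462.2, -357.2, 192.4]
eef_rot: [-1.564, 0.001, -1.534]
wrist_force: [0.7, 0.4, -0.4]
finger_gap: 60.1
t 30.1 tx,ty,tz [0.1814 0.012  0.01  ] turn -0.0004 | cur [ 462.2 -357.2  192.4] yaw -87.9 gap 60.1 F [ 0.7   0.35 -0.39] tilt [ 0.006  0.001 -1.   ]
```

```bash
python3 -m creep '[{"tx":0.1,"ty":0,"tz":0.01,"turn":0,"fingers":60},{"tx":0.18,"ty":0,"tz":0.01,"turn":0,"fingers":60},{"tx":0.18,"ty":0,"tz":0.01,"turn":0,"fingers":60},{"tx":0.18,"ty":0,"tz":0.01,"turn":0,"fingers":60}]' 15
python3 - <<'E'
from h import *
np.seterr(all='ignore')
c=cam('wrist');save(c,'w12.png');W=cloud(c)
near=(abs(W[...,0]-466)<70)&(abs(W[...,1]+393)<90)
print('bar',rect(W,near,43,54))
print('lid',rect(W,(abs(W[...,0]-466)<150)&(abs(W[...,1]+393)<150),20,28))
print('z panel',np.nanmedian(W[near&(W[...,2]<40)][:,2]))
c=cam('top');save(c,'t12.png');W=cloud(c)
near=(abs(W[...,0]-595)<130)&(abs(W[...,1]+88)<130)
print('tub',rect(W,near,95,106))
print('tin',rect(W,near&(W[...,0]>600)&(W[...,1]<-105)&(W[...,1]>-180)&(W[...,0]<690),84,92))
E
python3 to.py 465.6 -393.4 190 -87.8
```

```text
clock: 30.45
eef_pos: [465.3, -392.7, 191.4]
eef_rot: [-1.565, 0.002, -1.535]
wrist_force: [0.4, 0.2, -0.1]
finger_gap: 59.9
bar (1395, 464.4, -392.8, 15.8, 90.1, 1.6, np.float64(49.2))
lid (12506, 465.0, -393.2, 216.7, 226.0, 2.2, np.float64(23.6))
z panel 17.909877250900845
tub (1499, 594.9, -88.9, 211.4, 220.9, 6.6, np.float64(100.1))
tin (266, 653.5, -145.0, 59.9, 73.8, 5.0, np.float64(87.0))
t 30.6 tx,ty,tz [0.005  0.0102 0.0002] turn -0.0005 | cur [ 465.5 -392.4  192. ] yaw -87.9 gap 59.8 F [ 0.08 -0.38  0.11] tilt [ 0.006  0.002 -1.   ]
```

View pics/w12.png

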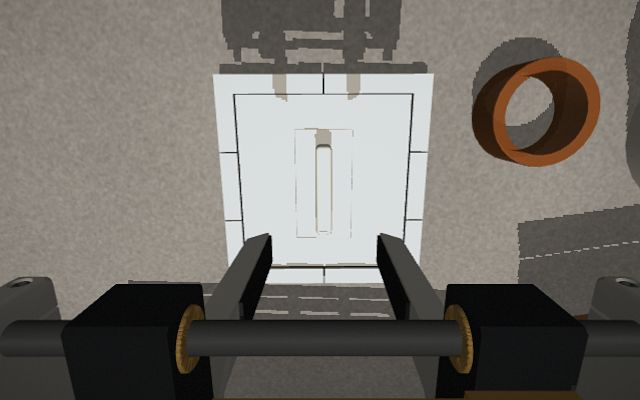

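View pics/t12.png

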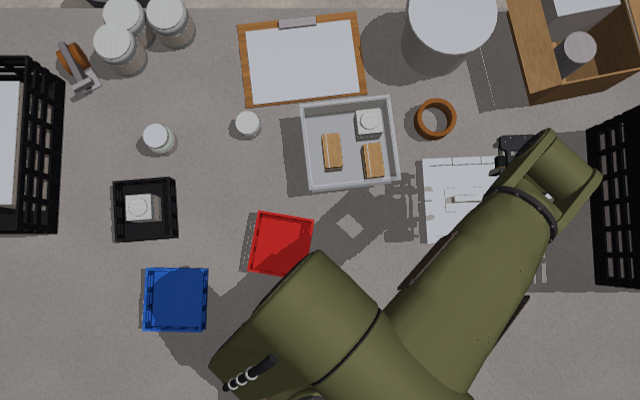

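```bash
python3 to.py 464.8 -393 23.5 -87.8;  python3 -m creep '[{"tx":0.003,"ty":0.25,"tz":-0.006,"turn":0,"fingers":60},{"tx":0.003,"ty":0.5,"tz":-0.008,"turn":0,"fingers":60},{"tx":0.003,"ty":0.68,"tz":-0.008,"turn":0,"fingers":60},{"tx":0.003,"ty":0.78,"tz":-0.008,"turn":0,"fingers":60},{"tx":0.003,"ty":0.83,"tz":-0.008,"turn":0,"fingers":60},{"tx":0.003,"ty":0.84,"tz":-0.008,"turn":0,"fingers":60},{"tx":0.003,"ty":0.84,"tz":-0.008,"turn":0,"fingers":60}]' 45
python3 to.py 464.8 -393 23.5 -87.8
```

```text
t 30.6 tx,ty,tz [ 0.0042  0.8427 -0.0086] turn -0.0005 | cur [ 465.5 -392.4  192. ] yaw -87.9 gap 59.8 F [ 0.08 -0.38  0.11] tilt [ 0.006  0.002 -1.   ]
clock: 31.25
eef_pos: [465.4, -392.9, 25.0]
eef_rot: [-1.564, 0.001, -1.534]
wrist_force: [-0.6, -0.1, 1.4]
finger_gap: 59.8
t 31.2 tx,ty,tz [ 0.0005  0.0076 -0.003 ] turn -0.0005 | cur [ 465.4 -392.9   25. ] yaw -87.9 gap 59.8 F [-0.6  -0.14  1.4 ] tilt [ 0.007  0.001 -1.   ]
```

```bash
python3 -m creep '[{"tx":0,"ty":0,"tz":-0.002,"turn":0,"fingers":8},{"tx":0,"ty":0,"tz":-0.002,"turn":0,"fingers":8},{"tx":0,"ty":0,"tz":-0.002,"turn":0,"fingers":8},{"tx":0,"ty":0,"tz":-0.002,"turn":0,"fingers":8},{"tx":0,"ty":0,"tz":-0.002,"turn":0,"fingers":8},{"tx":0,"ty":0,"tz":-0.002,"turn":0,"fingers":8},{"tx":0,"ty":0,"tz":-0.002,"turn":0,"fingers":8},{"tx":0,"ty":0,"tz":-0.002,"turn":0,"fingers":8},{"tx":0,"ty":0,"tz":-0.002,"turn":0,"fingers":8},{"tx":0,"ty":0,"tz":-0.002,"turn":0,"fingers":8}]' 45
python3 -m creep '[{"tx":0,"ty":-0.1,"tz":0,"turn":0,"fingers":8},{"tx":0,"ty":-0.25,"tz":0,"turn":0,"fingers":8},{"tx":0,"ty":-0.42,"tz":0,"turn":0,"fingers":8},{"tx":0,"ty":-0.6,"tz":0,"turn":0,"fingers":8},{"tx":0,"ty":-0.75,"tz":0,"turn":0,"fingers":8},{"tx":0,"ty":-0.8,"tz":0,"turn":0,"fingers":8},{"tx":0,"ty":-0.8,"tz":0,"turn":0,"fingers":8},{"tx":0,"ty":-0.8,"tz":0,"turn":0,"fingers":8}]' 45
python3 - <<'E'
from h import *
np.seterr(all='ignore')
p,R,s=pose()
c=cam('wrist');save(c,'w13.png');W=cloud(c)
T=(W-p)@R   # tool coords
q=(T[...,1]>-26)&(T[...,1]<-12)
near=(abs(T[...,2])<20)&(abs(T[...,0])<60)
zz=W[near][:,2]
print('bar (tool x,z)',rect(np.dstack([T[...,0],T[...,2],T[...,1]]),(abs(T[...,2])<12)&(abs(T[...,0])<70),-40,-10))
print('lid', rect(np.dstack([T[...,0],T[...,2],T[...,1]]),(abs(T[...,2])<150)&(abs(T[...,0])<150),-4,6))
c=cam('side');save(c,'s13.png')
E
python3 to.py 594.9 -88.9 185 -83.4
```

```text
clock: 32.25
eef_pos: [465.0, -392.9, 25.1]
eef_rot: [-1.564, 0.001, -1.534]
wrist_force: [1.4, 0.4, 1.5]
finger_gap: 15.5
clock: 33.05
eef_pos: [463.4, -392.6, 183.0]
eef_rot: [-1.566, 0.003, -1.534]
wrist_force: [-0.7, -0.7, -3.7]
finger_gap: 15.8
bar (tool x,z) (4989, -6.6, 0.0, 77.5, 24.0, 0.5, np.float64(-24.1))
lid (41581, -2.0, -0.8, 217.2, 222.1, 89.9, np.float64(1.7))
t 33.1 tx,ty,tz [-1.4932 -0.0027  0.713 ] turn -0.0249 | cur [ 463.4 -392.6  182.9] yaw -87.9 gap 15.5 F [-0.02  0.7  -4.4 ] tilt [ 0.005  0.003 -1.   ]
```

View pics/w13.png

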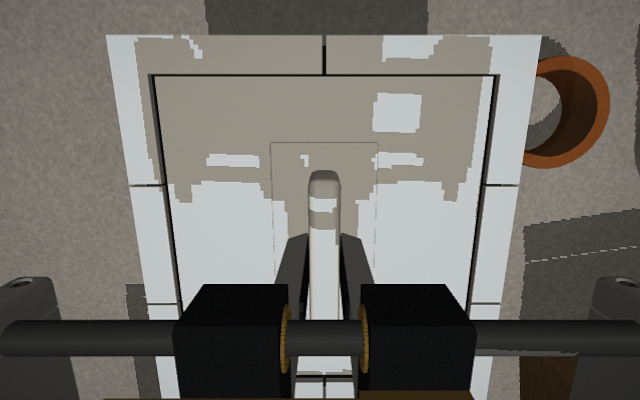

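View pics/s13.png

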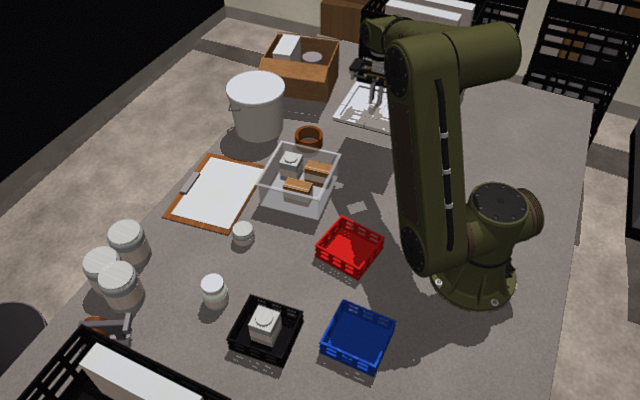

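Run:
```python
from h import *
np.seterr(all='ignore')
c=cam('top');W=cloud(c)
q=(W[...,2]>60)&(W[...,2]<400)&(W[...,0]>640)&(abs(W[...,1]+280)<160)
P=W[q];print(len(P),np.percentile(P,[0.5,50,99.5],axis=0).round())
```

```text
6019 [[ 643. -418.   62.]
 [ 832. -296.  180.]
 [ 907. -123.  187.]]
```

```bash
python3 -m creep '[{"tx":-0.1,"ty":0,"tz":0.05,"turn":0,"fingers":8},{"tx":-0.25,"ty":0,"tz":0.12,"turn":0,"fingers":8},{"tx":-0.42,"ty":0,"tz":0.2,"turn":-0.008,"fingers":8},{"tx":-0.58,"ty":0,"tz":0.28,"turn":-0.016,"fingers":8},{"tx":-0.74,"ty":0,"tz":0.36,"turn":-0.025,"fingers":8},{"tx":-0.88,"ty":0,"tz":0.43,"turn":-0.025,"fingers":8},{"tx":-0.96,"ty":0,"tz":0.47,"turn":-0.025,"fingers":8},{"tx":-0.98,"ty":0,"tz":0.48,"turn":-0.025,"fingers":8},{"tx":-0.98,"ty":0,"tz":0.48,"turn":-0.025,"fingers":8},{"tx":-0.98,"ty":0,"tz":0.48,"turn":-0.025,"fingers":8}]' 45
python3 to.py 594.9 -88.9 185 -83.4
```

```text
clock: 34.2
eef_pos: [551.8, -194.0, 183.8]
eef_rot: [-1.566, 0.002, -1.456]
wrist_force: [0.2, 0.5, -3.3]
finger_gap: 15.7
t 34.2 tx,ty,tz [-0.4974 -0.0036  0.2742] turn -0.0001 | cur [ 551.8 -194.   183.8] yaw -83.4 gap 15.7 F [ 0.17  0.49 -3.33] tilt [ 0.004  0.003 -1.   ]
```

```bash
python3 -m creep '[{"tx":-0.1,"ty":0,"tz":0.055,"turn":0,"fingers":8},{"tx":-0.25,"ty":0,"tz":0.138,"turn":0,"fingers":8},{"tx":-0.4,"ty":0,"tz":0.22,"turn":0,"fingers":8},{"tx":-0.48,"ty":0,"tz":0.262,"turn":0,"fingers":8},{"tx":-0.4974,"ty":0,"tz":0.2742,"turn":0,"fingers":8},{"tx":-0.4974,"ty":0,"tz":0.2742,"turn":0,"fingers":8},{"tx":-0.4974,"ty":0,"tz":0.2742,"turn":0,"fingers":8}]' 45
python3 - <<'E'
from h import *
p,R,s=pose()
c=cam('side');save(c,'s14.png',(200,60,420,230),3)
E
python3 to.py 594.9 -88.9 140 -83.4
```

```text
clock: 34.9
eef_pos: [594.6, -90.2, 184.2]
eef_rot: [-1.567, 0.002, -1.457]
wrist_force: [-0.2, 1.0, -2.8]
finger_gap: 15.8
t 35.0 tx,ty,tz [-0.0057  0.2211  0.0014] turn -0.0005 | cur [594.6 -90.2 184.2] yaw -83.5 gap 15.3 F [-0.03 -0.08 -3.29] tilt [ 0.004  0.003 -1.   ]
```

View pics/s14.png

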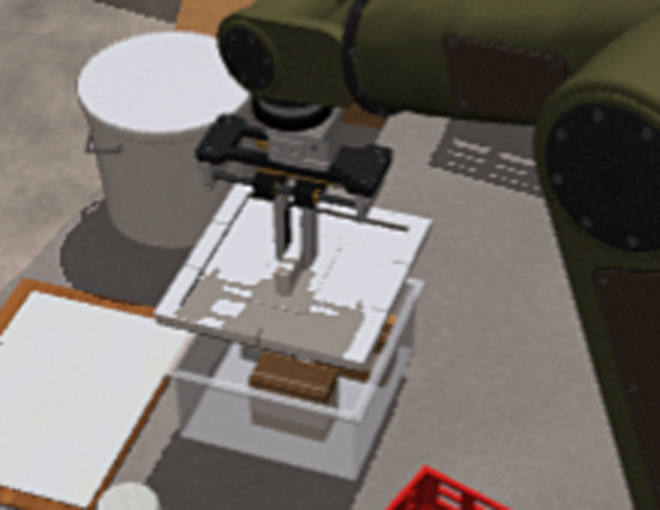

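```bash
python3 -m creep '[{"tx":-0.005,"ty":0.1,"tz":0.003,"turn":0,"fingers":8},{"tx":-0.005,"ty":0.2,"tz":0.003,"turn":0,"fingers":8},{"tx":-0.005,"ty":0.26,"tz":0.003,"turn":0,"fingers":8},{"tx":-0.005,"ty":0.275,"tz":0.003,"turn":0,"fingers":8},{"tx":-0.005,"ty":0.275,"tz":0.003,"turn":0,"fingers":8},{"tx":-0.005,"ty":0.275,"tz":0.003,"turn":0,"fingers":8}]' 45
python3 - <<'E'
from h import *
np.seterr(all='ignore')
c=cam('side');save(c,'s15.png',(220,80,400,230),4)
W=cloud(c)
q=(abs(W[...,0]-595)<150)&(abs(W[...,1]+88)<150)
for i in (128,132,):
    print('side lid',rect(W,q,118,132))
E
python3 to.py 594.9 -88.9 118 -83.4
```

```text
clock: 35.55
eef_pos: [595.7, -89.2, 130.2]
eef_rot: [-1.565, 0.002, -1.458]
wrist_force: [0.1, 0.2, -3.6]
finger_gap: 15.4
side lid (2757, 596.3, -87.5, 220.0, 236.4, 6.6, np.float64(122.6))
side lid (2757, 596.3, -87.5, 220.0, 236.4, 6.6, np.float64(122.6))
t 35.6 tx,ty,tz [-0.0017  0.0613 -0.0041] turn -0.0006 | cur [595.7 -89.2 130.3] yaw -83.5 gap 16.1 F [ 0.46  0.22 -4.34] tilt [ 0.006  0.002 -1.   ]
```

View pics/s15.png

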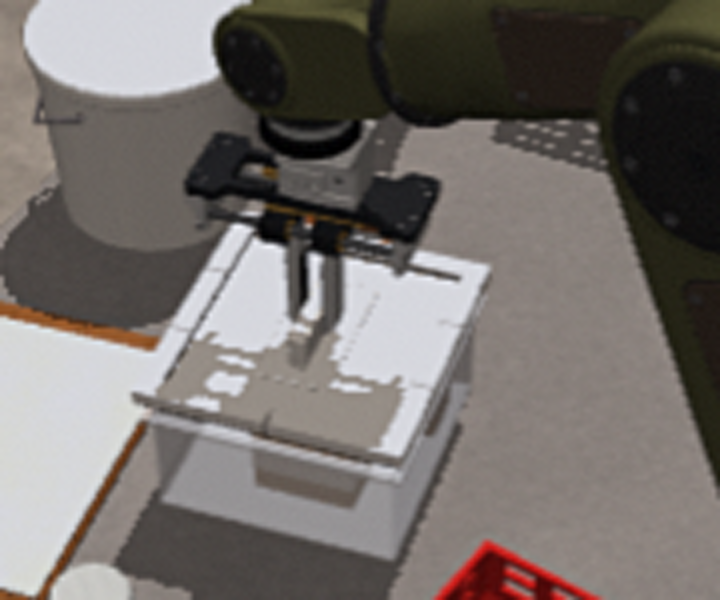

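```bash
python3 -m creep '[{"tx":-0.001,"ty":0.015,"tz":-0.004,"turn":0,"fingers":8},{"tx":-0.001,"ty":0.03,"tz":-0.004,"turn":0,"fingers":8},{"tx":-0.001,"ty":0.045,"tz":-0.004,"turn":0,"fingers":8},{"tx":-0.001,"ty":0.045,"tz":-0.004,"turn":0,"fingers":8}]' 45
python3 to.py 594.9 -88.9 118 -83.4
```

```text
clock: 36.0
eef_pos: [594.7, -89.0, 120.7]
eef_rot: [-1.566, 0.002, -1.457]
wrist_force: [1.0, -0.3, -3.3]
finger_gap: 15.7
t 36.0 tx,ty,tz [-0.0003  0.0134  0.001 ] turn -0.0006 | cur [594.7 -89.  120.7] yaw -83.5 gap 15.7 F [ 1.01 -0.32 -3.32] tilt [ 0.005  0.003 -1.   ]
```

```bash
python3 -m creep '[{"tx":0,"ty":0.007,"tz":0.001,"turn":0,"fingers":8},{"tx":0,"ty":0.013,"tz":0.001,"turn":0,"fingers":8},{"tx":0,"ty":0.016,"tz":0.001,"turn":0,"fingers":8},{"tx":0,"ty":0.016,"tz":0.001,"turn":0,"fingers":8}]' 45
python3 to.py 594.9 -88.9 118 -83.4
```

```text
clock: 36.4
eef_pos: [594.9, -88.9, 118.1]
eef_rot: [-1.566, 0.002, -1.457]
wrist_force: [-3.6, 2.0, 4.7]
finger_gap: 15.6
t 36.4 tx,ty,tz [-0.0002  0.0004 -0.0001] turn -0.0005 | cur [594.9 -88.9 118.1] yaw -83.5 gap 15.6 F [-3.56  2.01  4.73] tilt [ 0.005  0.002 -1.   ]
```

Contact: the lid is seated at TCP 118. I'll open modestly, retreat and check.

```bash
python3 -m creep '[{"tx":0,"ty":0,"tz":0,"turn":0,"fingers":40},{"tx":0,"ty":0,"tz":0,"turn":0,"fingers":40},{"tx":0,"ty":0,"tz":0,"turn":0,"fingers":40},{"tx":0,"ty":0,"tz":0,"turn":0,"fingers":40},{"tx":0,"ty":-0.15,"tz":0,"turn":0,"fingers":40},{"tx":0,"ty":-0.35,"tz":0,"turn":0,"fingers":40},{"tx":0,"ty":-0.45,"tz":0,"turn":0,"fingers":40},{"tx":0,"ty":-0.45,"tz":0,"turn":0,"fingers":40}]' 45
python3 - <<'E'
from h import *
np.seterr(all='ignore')
c=cam('wrist');save(c,'w16.png');W=cloud(c)
q=(abs(W[...,0]-595)<150)&(abs(W[...,1]+88)<150)
print('lid',rect(W,q,111,121)); print('bar',rect(W,q&(abs(W[...,0]-595)<30)&(abs(W[...,1]+88)<60),135,150))
m=q&(W[...,2]>111)&(W[...,2]<121); A=W[m]; co,*_=np.linalg.lstsq(np.c_[A[:,:2]-[595,-89],np.ones(len(A))],A[:,2],rcond=None); print('plane',co)
save(cam('side'),'s16.png',(220,80,400,230),4)
E
python3 to.py 594.9 -88.9 150 -83.4
```

```text
clock: 37.2
eef_pos: [595.6, -89.4, 211.3]
eef_rot: [-1.56, 0.0, -1.457]
wrist_force: [-0.4, 0.7, -0.2]
finger_gap: 39.7
lid (32827, 594.3, -88.9, 216.9, 225.0, 6.5, np.float64(115.4))
bar (2220, 593.8, -88.3, 16.0, 89.1, 6.4, np.float64(142.2))
plane [-1.02764530e-03  7.63148572e-03  1.14098198e+02]
t 37.3 tx,ty,tz [-2.000e-04  2.875e-01  1.400e-03] turn -0.0005 | cur [594.4 -89.1 207.5] yaw -83.5 gap 40.0 F [-0.38 -0.03 -0.09] tilt [ 0.005  0.002 -1.   ]
```

View pics/w16.png

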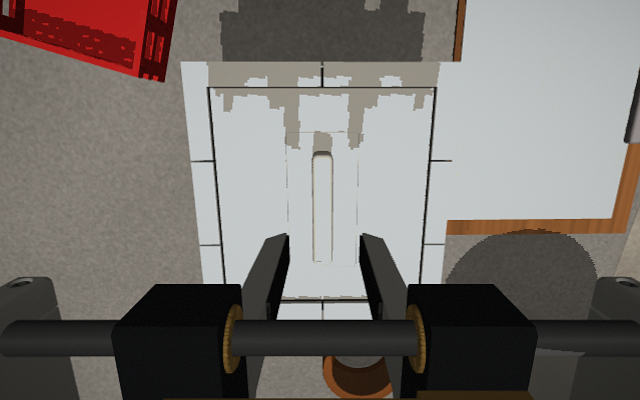

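View pics/s16.png

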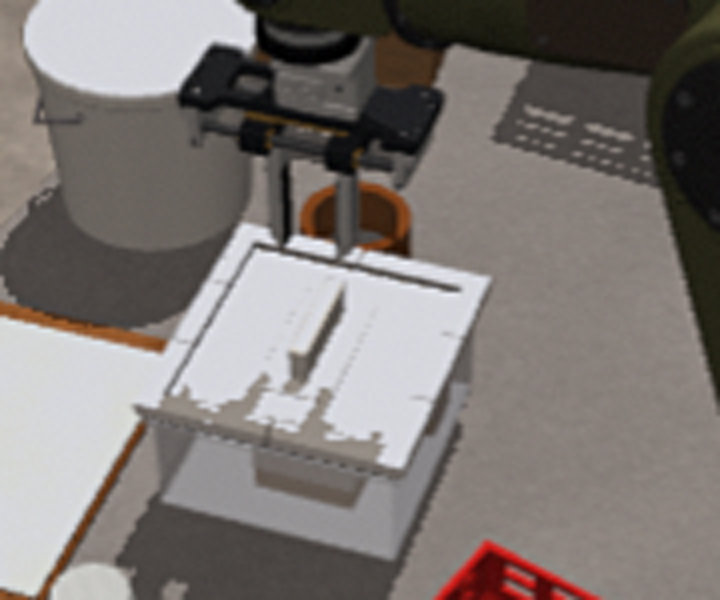

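The lid is seated at (594.3,-88.9), yaw 6.5°, against the tub at (594.9,-88.9), 6.6°. The bar top is at 142 mm as expected and the lid is level. Next I press the rim with closed fingers, starting at nl.

```bash
python3 to.py 487.7 0.6 125 -83.5; python3 -m creep '[{"tx":-0.2,"ty":0,"tz":-0.2,"turn":0,"fingers":0},{"tx":-0.4,"ty":0,"tz":-0.4,"turn":0,"fingers":0},{"tx":-0.5,"ty":0,"tz":-0.48,"turn":0,"fingers":0},{"tx":-0.505,"ty":0,"tz":-0.48,"turn":0,"fingers":0},{"tx":-0.505,"ty":0.2,"tz":-0.48,"turn":0,"fingers":0},{"tx":-0.505,"ty":0.35,"tz":-0.48,"turn":0,"fingers":0},{"tx":-0.505,"ty":0.41,"tz":-0.48,"turn":0,"fingers":0},{"tx":-0.505,"ty":0.41,"tz":-0.48,"turn":0,"fingers":0},{"tx":-0.505,"ty":0.41,"tz":-0.48,"turn":0,"fingers":0}]' 30
python3 to.py 487.7 0.6 110 -83.5
```

```text
t 37.3 tx,ty,tz [-0.5053  0.411  -0.4811] turn 0.0000 | cur [594.4 -89.1 207.5] yaw -83.5 gap 40.0 F [-0.38 -0.03 -0.09] tilt [ 0.005  0.002 -1.   ]
clock: 38.2
eef_pos: [488.5, 0.3, 125.9]
eef_rot: [-1.565, 0.002, -1.458]
wrist_force: [-0.8, 0.6, 1.0]
finger_gap: -0.0
t 38.2 tx,ty,tz [-0.0016  0.0795 -0.0042] turn -0.0001 | cur [4.885e+02 3.000e-01 1.259e+02] yaw -83.5 gap -0.0 F [-0.83  0.57  1.04] tilt [ 0.005  0.002 -1.   ]
```

```bash
python3 -m creep '[{"tx":-0.001,"ty":0.02,"tz":-0.004,"turn":0,"fingers":0},{"tx":-0.001,"ty":0.04,"tz":-0.004,"turn":0,"fingers":0},{"tx":-0.001,"ty":0.055,"tz":-0.004,"turn":0,"fingers":0},{"tx":-0.001,"ty":0.065,"tz":-0.004,"turn":0,"fingers":0},{"tx":-0.001,"ty":0.075,"tz":-0.004,"turn":0,"fingers":0},{"tx":-0.001,"ty":0.08,"tz":-0.004,"turn":0,"fingers":0},{"tx":-0.001,"ty":0.08,"tz":-0.004,"turn":0,"fingers":0}]' 30
python3 to.py 487.7 0.6 110 -83.5
```

```text
clock: 38.9
eef_pos: [488.0, 0.5, 110.4]
eef_rot: [-1.565, 0.002, -1.457]
wrist_force: [-2.4, 0.6, 5.4]
finger_gap: 0.2
t 38.9 tx,ty,tz [-0.0007  0.0018 -0.0013] turn -0.0000 | cur [488.    0.5 110.4] yaw -83.5 gap 0.2 F [-2.36  0.57  5.38] tilt [ 0.006  0.002 -1.   ]
```

```bash
python3 -m creep '[{"tx":0,"ty":0.005,"tz":0,"turn":0,"fingers":0},{"tx":0,"ty":0.007,"tz":0,"turn":0,"fingers":0},{"tx":0,"ty":0.007,"tz":0,"turn":0,"fingers":0}]' 30
python3 to.py 487.7 0.6 110 -83.5
python3 -m creep '[{"tx":0,"ty":-0.05,"tz":0,"turn":0,"fingers":0},{"tx":0,"ty":-0.08,"tz":0,"turn":0,"fingers":0},{"tx":0.2,"ty":-0.08,"tz":0,"turn":0,"fingers":0},{"tx":0.4,"ty":-0.08,"tz":0,"turn":0,"fingers":0},{"tx":0.505,"ty":-0.08,"tz":0,"turn":0,"fingers":0},{"tx":0.505,"ty":-0.08,"tz":0,"turn":0,"fingers":0},{"tx":0.505,"ty":-0.08,"tz":0,"turn":0,"fingers":0}]' 30
python3 to.py 499.1 -99.8 109.5 -83.5
```

```text
clock: 39.2
eef_pos: [488.1, 0.6, 109.7]
eef_rot: [-1.564, 0.002, -1.457]
wrist_force: [-5.2, 1.1, 10.2]
finger_gap: 0.9
t 39.2 tx,ty,tz [-0.0003 -0.0016 -0.0017] turn -0.0000 | cur [488.1   0.6 109.7] yaw -83.5 gap 0.9 F [-5.25  1.14 10.2 ] tilt [ 0.006  0.002 -1.   ]
clock: 39.9
eef_pos: [499.3, -99.7, 125.7]
eef_rot: [-1.564, 0.002, -1.458]
wrist_force: [-0.2, 0.0, 1.1]
finger_gap: 0.6
t 39.9 tx,ty,tz [ 0.0005  0.0808 -0.0018] turn -0.0003 | cur [499.3 -99.7 125.7] yaw -83.5 gap 0.6 F [-0.21  0.04  1.1 ] tilt [ 0.006  0.003 -1.   ]
```

```bash
python3 -m creep '[{"tx":0,"ty":0.025,"tz":-0.002,"turn":0,"fingers":0},{"tx":0,"ty":0.045,"tz":-0.002,"turn":0,"fingers":0},{"tx":0,"ty":0.06,"tz":-0.002,"turn":0,"fingers":0},{"tx":0,"ty":0.07,"tz":-0.002,"turn":0,"fingers":0},{"tx":0,"ty":0.078,"tz":-0.002,"turn":0,"fingers":0},{"tx":0,"ty":0.083,"tz":-0.002,"turn":0,"fingers":0},{"tx":0,"ty":0.086,"tz":-0.002,"turn":0,"fingers":0},{"tx":0,"ty":0.086,"tz":-0.002,"turn":0,"fingers":0}]' 30
python3 to.py 499.1 -99.8 109.5 -83.5
python3 -m creep '[{"tx":0,"ty":-0.05,"tz":0,"turn":0,"fingers":0},{"tx":0,"ty":-0.08,"tz":0,"turn":0,"fingers":0},{"tx":0.2,"ty":-0.08,"tz":0,"turn":0,"fingers":0},{"tx":0.4,"ty":-0.08,"tz":0,"turn":0,"fingers":0},{"tx":0.505,"ty":-0.08,"tz":0,"turn":0,"fingers":0},{"tx":0.505,"ty":-0.08,"tz":0,"turn":0,"fingers":0},{"tx":0.505,"ty":-0.08,"tz":0,"turn":0,"fingers":0}]' 30
python3 to.py 510.5 -200.2 109.5 -83.5
```

```text
clock: 40.7
eef_pos: [498.9, -99.0, 109.5]
eef_rot: [-1.564, 0.002, -1.457]
wrist_force: [-8.9, 2.3, 18.8]
finger_gap: 0.7
t 40.7 tx,ty,tz [0.0039 0.     0.0003] turn 0.0000 | cur [498.9 -99.  109.5] yaw -83.5 gap 0.7 F [-8.85  2.35 18.82] tilt [ 0.006  0.003 -1.   ]
clock: 41.4
eef_pos: [510.1, -199.1, 125.1]
eef_rot: [-1.564, 0.002, -1.458]
wrist_force: [-0.6, 0.9, -0.2]
finger_gap: 0.6
t 41.4 tx,ty,tz [0.006  0.078  0.0007] turn -0.0001 | cur [ 510.1 -199.1  125.1] yaw -83.5 gap 0.6 F [-0.56  0.93 -0.2 ] tilt [ 0.006  0.003 -1.   ]
```

```bash
python3 -m creep '[{"tx":0.006,"ty":0.025,"tz":0,"turn":0,"fingers":0},{"tx":0.006,"ty":0.045,"tz":0,"turn":0,"fingers":0},{"tx":0.006,"ty":0.06,"tz":0,"turn":0,"fingers":0},{"tx":0.006,"ty":0.07,"tz":0,"turn":0,"fingers":0},{"tx":0.006,"ty":0.076,"tz":0,"turn":0,"fingers":0},{"tx":0.006,"ty":0.081,"tz":0,"turn":0,"fingers":0},{"tx":0.006,"ty":0.083,"tz":0,"turn":0,"fingers":0},{"tx":0.006,"ty":0.083,"tz":0,"turn":0,"fingers":0}]' 30
python3 to.py 510.5 -200.2 109.5 -83.5
python3 -m creep '[{"tx":0,"ty":-0.05,"tz":0,"turn":0,"fingers":0},{"tx":0,"ty":-0.08,"tz":0,"turn":0,"fingers":0},{"tx":0,"ty":-0.08,"tz":0.2,"turn":0,"fingers":0},{"tx":0,"ty":-0.08,"tz":0.45,"turn":0,"fingers":0},{"tx":0,"ty":-0.08,"tz":0.7,"turn":0,"fingers":0},{"tx":0,"ty":-0.08,"tz":0.9,"turn":0,"fingers":0},{"tx":0,"ty":-0.08,"tz":0.96,"turn":0,"fingers":0},{"tx":0,"ty":-0.08,"tz":0.96,"turn":0,"fingers":0},{"tx":0,"ty":-0.08,"tz":0.96,"turn":0,"fingers":0}]' 30
python3 to.py 701.3 -178.4 109.5 -83.5
```

```text
clock: 42.2
eef_pos: [510.6, -199.6, 109.5]
eef_rot: [-1.564, 0.002, -1.457]
wrist_force: [-5.2, 2.2, 13.2]
finger_gap: 0.9
t 42.2 tx,ty,tz [ 0.0027 -0.0002 -0.0006] turn 0.0001 | cur [ 510.6 -199.6  109.5] yaw -83.5 gap 0.9 F [-5.22  2.16 13.21] tilt [ 0.007  0.003 -1.   ]
clock: 43.1
eef_pos: [700.7, -177.8, 126.5]
eef_rot: [-1.565, 0.002, -1.457]
wrist_force: [-0.5, 0.1, -0.1]
finger_gap: 0.6
t 43.1 tx,ty,tz [0.0036 0.0848 0.0023] turn 0.0002 | cur [ 700.7 -177.8  126.5] yaw -83.5 gap 0.6 F [-0.5   0.11 -0.05] tilt [ 0.006  0.003 -1.   ]
```

```bash
python3 -m creep '[{"tx":0.004,"ty":0.025,"tz":0.002,"turn":0,"fingers":0},{"tx":0.004,"ty":0.05,"tz":0.002,"turn":0,"fingers":0},{"tx":0.004,"ty":0.065,"tz":0.002,"turn":0,"fingers":0},{"tx":0.004,"ty":0.075,"tz":0.002,"turn":0,"fingers":0},{"tx":0.004,"ty":0.083,"tz":0.002,"turn":0,"fingers":0},{"tx":0.004,"ty":0.087,"tz":0.002,"turn":0,"fingers":0},{"tx":0.004,"ty":0.09,"tz":0.002,"turn":0,"fingers":0},{"tx":0.004,"ty":0.09,"tz":0.002,"turn":0,"fingers":0}]' 30
python3 to.py 701.3 -178.4 109.5 -83.5
python3 -m creep '[{"tx":0,"ty":-0.05,"tz":0,"turn":0,"fingers":0},{"tx":0,"ty":-0.08,"tz":0,"turn":0,"fingers":0},{"tx":-0.2,"ty":-0.08,"tz":0,"turn":0,"fingers":0},{"tx":-0.4,"ty":-0.08,"tz":0,"turn":0,"fingers":0},{"tx":-0.505,"ty":-0.08,"tz":0,"turn":0,"fingers":0},{"tx":-0.505,"ty":-0.08,"tz":0,"turn":0,"fingers":0},{"tx":-0.505,"ty":-0.08,"tz":0,"turn":0,"fingers":0}]' 30
python3 to.py 689.9 -78 109.5 -83.5
```

```text
clock: 43.9
eef_pos: [700.9, -178.9, 109.8]
eef_rot: [-1.564, 0.002, -1.457]
wrist_force: [-4.0, 0.1, 9.3]
finger_gap: 0.5
t 43.9 tx,ty,tz [-0.0022  0.0013  0.0023] turn 0.0000 | cur [ 700.9 -178.9  109.8] yaw -83.5 gap 0.5 F [-3.99  0.14  9.33] tilt [ 0.006  0.002 -1.   ]
clock: 44.6
eef_pos: [689.5, -79.1, 126.2]
eef_rot: [-1.564, 0.001, -1.457]
wrist_force: [-0.2, 0.6, -0.6]
finger_gap: 0.6
t 44.6 tx,ty,tz [-0.005   0.0836  0.0019] turn 0.0002 | cur [689.5 -79.1 126.2] yaw -83.5 gap 0.6 F [-0.18  0.62 -0.55] tilt [ 0.007  0.002 -1.   ]
```

```bash
python3 -m creep '[{"tx":-0.004,"ty":0.025,"tz":0.002,"turn":0,"fingers":0},{"tx":-0.004,"ty":0.05,"tz":0.002,"turn":0,"fingers":0},{"tx":-0.004,"ty":0.065,"tz":0.002,"turn":0,"fingers":0},{"tx":-0.004,"ty":0.075,"tz":0.002,"turn":0,"fingers":0},{"tx":-0.004,"ty":0.083,"tz":0.002,"turn":0,"fingers":0},{"tx":-0.004,"ty":0.087,"tz":0.002,"turn":0,"fingers":0},{"tx":-0.004,"ty":0.089,"tz":0.002,"turn":0,"fingers":0},{"tx":-0.004,"ty":0.089,"tz":0.002,"turn":0,"fingers":0}]' 30
python3 to.py 689.9 -78 109.5 -83.5
python3 -m creep '[{"tx":0,"ty":-0.05,"tz":0,"turn":0,"fingers":0},{"tx":0,"ty":-0.08,"tz":0,"turn":0,"fingers":0},{"tx":-0.2,"ty":-0.08,"tz":0,"turn":0,"fingers":0},{"tx":-0.4,"ty":-0.08,"tz":0,"turn":0,"fingers":0},{"tx":-0.505,"ty":-0.08,"tz":0,"turn":0,"fingers":0},{"tx":-0.505,"ty":-0.08,"tz":0,"turn":0,"fingers":0},{"tx":-0.505,"ty":-0.08,"tz":0,"turn":0,"fingers":0}]' 30
python3 to.py 678.5 22.4 109.5 -83.5
```

```text
clock: 45.4
eef_pos: [690.2, -79.4, 109.7]
eef_rot: [-1.563, 0.0, -1.458]
wrist_force: [-4.5, -1.5, 12.4]
finger_gap: 0.4
t 45.4 tx,ty,tz [-0.0073  0.0012 -0.0007] turn -0.0002 | cur [690.2 -79.4 109.7] yaw -83.5 gap 0.4 F [-4.45 -1.49 12.37] tilt [ 0.008  0.001 -1.   ]
clock: 46.1
eef_pos: [678.8, 20.6, 125.7]
eef_rot: [-1.563, 0.0, -1.458]
wrist_force: [0.3, -1.0, -0.7]
finger_gap: 0.6
t 46.1 tx,ty,tz [-0.0093  0.0811 -0.001 ] turn -0.0001 | cur [678.8  20.6 125.7] yaw -83.5 gap 0.6 F [ 0.33 -1.01 -0.73] tilt [ 0.008  0.001 -1.   ]
```

```bash
python3 -m creep '[{"tx":-0.009,"ty":0.025,"tz":0,"turn":0,"fingers":0},{"tx":-0.009,"ty":0.05,"tz":0,"turn":0,"fingers":0},{"tx":-0.009,"ty":0.065,"tz":0,"turn":0,"fingers":0},{"tx":-0.009,"ty":0.073,"tz":0,"turn":0,"fingers":0},{"tx":-0.009,"ty":0.08,"tz":0,"turn":0,"fingers":0},{"tx":-0.009,"ty":0.085,"tz":0,"turn":0,"fingers":0},{"tx":-0.009,"ty":0.087,"tz":0,"turn":0,"fingers":0},{"tx":-0.009,"ty":0.087,"tz":0,"turn":0,"fingers":0}]' 30
python3 to.py 678.5 22.4 109.5 -83.5
python3 -m creep '[{"tx":0,"ty":-0.05,"tz":0,"turn":0,"fingers":0},{"tx":0,"ty":-0.2,"tz":0,"turn":0,"fingers":0},{"tx":0,"ty":-0.4,"tz":0,"turn":0,"fingers":0},{"tx":0.2,"ty":-0.6,"tz":-0.2,"turn":0,"fingers":0},{"tx":0.4,"ty":-0.75,"tz":-0.4,"turn":0,"fingers":0},{"tx":0.5,"ty":-0.8,"tz":-0.48,"turn":0,"fingers":0},{"tx":0.5,"ty":-0.8,"tz":-0.48,"turn":0,"fingers":0},{"tx":0.5,"ty":-0.8,"tz":-0.48,"turn":0,"fingers":0},{"tx":0.5,"ty":-0.8,"tz":-0.48,"turn":0,"fingers":0}]' 30
cat > chk.py <<'E'
from h import *
import sys
np.seterr(all='ignore')
n=sys.argv[1]; c=cam(n);save(c,sys.argv[2]);W=cloud(c)
q=(abs(W[...,0]-595)<150)&(abs(W[...,1]+88)<150)
print('lid',rect(W,q,104,121))
a=np.radians(6.5);d=W[...,:2]-[594.5,-88.9]
X=d@[np.cos(a),np.sin(a)];Y=d@[-np.sin(a),np.cos(a)]
for nm,x,y in [('nl',-96,101),('nm',-96,0),('nr',-96,-101),('fr',96,-101),('fm',96,0),('fl',96,101),('p l',0,85),('p r',0,-85),('p n',-75,0),('p f',75,0),('sideL',0,101),('sideR',0,-101)]:
    k=(abs(X-x)<5)&(abs(Y-y)<5)&(W[...,2]>90)&(W[...,2]<130); print(nm,k.sum(),np.round(np.median(W[k][:,2]),1) if k.any() else None)
E
python3 chk.py wrist w17.png; python3 to.py 594 -89 250 -83.5
```

```text
clock: 46.9
eef_pos: [679.0, 21.4, 109.5]
eef_rot: [-1.561, -0.001, -1.458]
wrist_force: [-4.1, -0.7, 12.6]
finger_gap: 0.7
t 46.9 tx,ty,tz [-0.0054  0.0002 -0.002 ] turn -0.0003 | cur [679.   21.4 109.5] yaw -83.6 gap 0.7 F [-4.1  -0.72 12.64] tilt [ 0.009  0.001 -1.   ]
clock: 47.8
eef_pos: [593.6, -88.4, 267.8]
eef_rot: [-1.562, 0.0, -1.459]
wrist_force: [-1.0, -0.3, -1.1]
finger_gap: 0.4
lid (40329, 594.2, -88.3, 216.6, 223.5, 6.5, np.float64(110.7))
nl 116 110.6
nm 98 110.4
nr 73 110.4
fr 71 110.8
fm 87 110.7
fl 116 110.8
p l 121 110.6
p r 0 None
p n 95 110.4
p f 88 110.6
sideL 125 110.5
sideR 0 None
t 47.9 tx,ty,tz [0.005  0.0872 0.0004] turn -0.0002 | cur [593.7 -88.  267.4] yaw -83.5 gap 0.2 F [ 0.36 -0.36 -0.85] tilt [ 0.008  0.001 -1.   ]
```

View pics/w17.png

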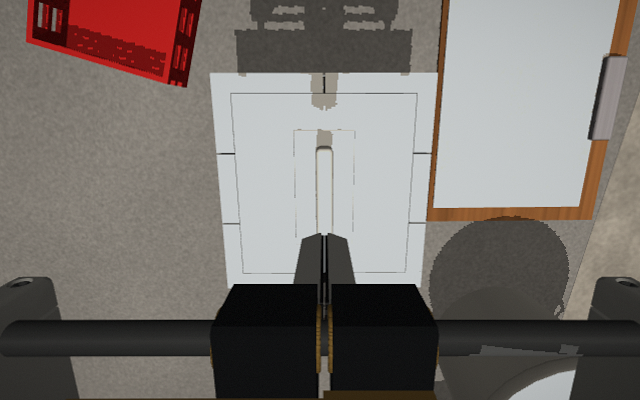

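All six rim sections are flush with the panel (110.4–110.8 mm). I'll clear the arm and check the whole scene.

```bash
python3 -m creep '[{"tx":0.25,"ty":0,"tz":-0.15,"turn":0,"fingers":0},{"tx":0.5,"ty":0,"tz":-0.3,"turn":0,"fingers":0},{"tx":0.75,"ty":0,"tz":-0.45,"turn":0,"fingers":0},{"tx":0.98,"ty":0,"tz":-0.6,"turn":0,"fingers":0},{"tx":0.98,"ty":0,"tz":-0.6,"turn":0,"fingers":0},{"tx":0.98,"ty":0,"tz":-0.6,"turn":0,"fingers":0}]' 30
python3 -m creep '[{"tx":0.2,"ty":0,"tz":-0.1,"turn":0,"fingers":0},{"tx":0.4,"ty":0,"tz":-0.1,"turn":0,"fingers":0},{"tx":0.6,"ty":0,"tz":-0.1,"turn":0,"fingers":0},{"tx":0.6,"ty":0,"tz":-0.1,"turn":0,"fingers":0},{"tx":0.6,"ty":0,"tz":-0.1,"turn":0,"fingers":0},{"tx":0.6,"ty":0,"tz":-0.1,"turn":0,"fingers":0}]' 30
python3 chk.py top t18.png
python3 - <<'E'
from h import *
np.seterr(all='ignore')
c=cam('top');W=cloud(c)
for nm,x,y,z0,z1 in [('can',656,165,46,56),('jar',614,382,80,92),('tape',670,-312,42,56),('tin basket',439,417,84,96)]:
    print(nm,rect(W,(abs(W[...,0]-x)<65)&(abs(W[...,1]-y)<65),z0,z1))
save(cam('side'),'s18.png',(190,80,410,370),2)
E
```

```text
clock: 48.45
eef_pos: [495.7, -298.3, 265.1]
eef_rot: [-1.565, 0.001, -1.46]
wrist_force: [0.3, 0.0, -0.3]
finger_gap: 0.8
clock: 49.05
eef_pos: [490.0, -418.1, 264.4]
eef_rot: [-1.565, 0.002, -1.458]
wrist_force: [0.1, -0.6, 0.1]
finger_gap: 0.5
lid (8084, 595.4, -90.2, 217.1, 225.1, 6.5, np.float64(110.3))
nl 17 109.8
nm 20 110.4
nr 17 110.2
fr 19 110.5
fm 16 111.2
fl 18 109.4
p l 18 109.6
p r 16 110.2
p n 21 109.6
p f 17 110.4
sideL 17 109.7
sideR 18 110.7
can (411, 655.9, 164.5, 58.4, 58.0, 23.8, np.float64(50.2))
jar (466, 614.0, 381.6, 58.6, 57.6, 33.4, np.float64(84.7))
tape (547, 670.0, -311.7, 98.9, 99.3, 15.4, np.float64(48.2))
tin basket (433, 439.6, 415.2, 59.5, 60.7, 4.8, np.float64(87.9))
```

View pics/t18.png

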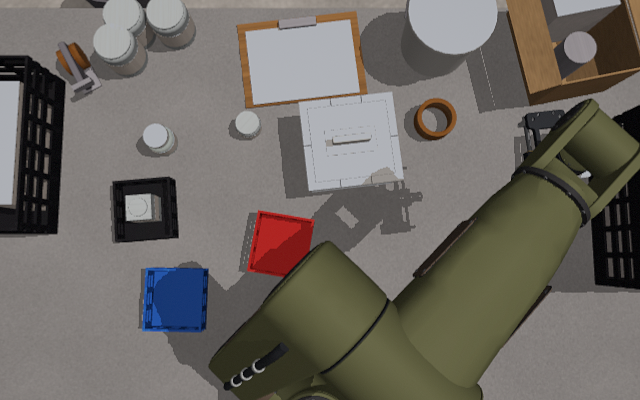

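View pics/s18.png

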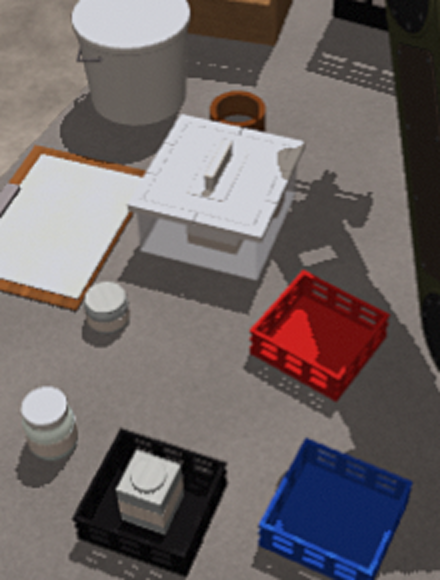

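```bash
python3 -c "
from cell import manip,monitor
print(monitor.read_state()['clock']); print(manip.sign_off())"
```

```text
49.2
the job is handed in; nothing more can be done
None
```

I packed and sealed the tub and handed the job in at 49 s of the 210 s limit; sign-off gives no verdict.

- **Tins:** the lifts read 4.1 N and 1.9 N. The full tin stands in the tub and the nearly empty one upright in the black basket.
- **Cartons:** only two were in the scene, and both went into the tub. In the last view before lidding they and the full tin were upright. I could not check inside the tub closely once the lid was on.
- **Lid:** its last measured centre was about 1.4 mm from the tub's (top camera; 0.7–0.9 mm by the wrist camera), with the yaw within 0.1°.
- **Rim:** I pressed all six sections after the lid was on. By wrist camera they all sit level with the panel, at 110.4–110.8 mm. The coarser top camera spreads from 109.4 to 111.2 mm, but no section stands proud beyond its noise.
- **Bystanders:** the can, jar and tape roll were within 1 mm of where they started.

The first move call was refused because the finger value was missing, so nothing moved. Apart from small camera differences of 1–2 mm, no check failed or disagreed.

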